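Load a paper roll into the bench dispenser

ROBOT

A 6-joint arm with a two-finger parallel gripper is mounted at the origin on the work surface. World frame = base frame: x ahead of the robot, y to its left, z up, the work surface at z = 0. Lengths are in m, angles in rad, forces in N, time in s.
With the tool pointing down it reaches from about 0.325 to 1 m from the base axis. Payload 5.1 kg.
Tool frame: the origin (TCP) lies on the centre line of the jaws, within the pads' length; the fingertips stand 17 mm ahead of it and the grasp point (between the pads) lies 2 mm behind it; z points along the fingers, y is the line along which they close (so a half turn about z gives the same grasp; the last joint's range is limited). The gripper opens to 85 mm and grips with 20 to 120 N. Pads are 22 mm wide; open, the fingers measure 114 mm over their backs; the gripper's body (76 mm by 85 mm) begins 54 mm behind the grasp point. The pads swing forward as they close: fully open they stand 13 mm farther back than shut.
Start: joints at [1.149, 0.124, 1.65, -0, 1.367, -0.083], TCP at [0.216, 0.613, 0.248] pointing down, gripper open.
Joint ranges: [-2.61, 2.61], [-1.02, 2.33], [0.03, 2.71], [-1.35, 4.49], [0.32, 2.68], [-2.91, 2.91]. Speed limits (rad/s): [2.57, 2.57, 3.14, 3.14, 3.14, 3.14].

INTERFACE

Orientations are given as a unit quaternion [w, x, y, z].
In Python, from cell import env gives the robot as it stands.
- The arm moves only by the shell command python3 -m crank 'ROWS' [FORCE]. ROWS is JSON, a list of rows, each an object of numbers: "fingers": the finger opening in m, from 0 to 0.0854; "x", "y", "z": the shift along the tool's x, y, z in m; "ax", "ay", "az": the turn, a rotation vector about the tool's x, y, z in rad. In form: [{"fingers": .., "x": .., "y": .., "z": .., "ax": .., "ay": .., "az": ..}, ...]. A call has 1 to 20 rows; each row is the pose to reach, as a shift and turn from the pose commanded when the call began, along the tool's axes at that moment; what a row does not reach only later rows make up. A row lasts 1/12 s, in which the tool goes at most 41.7 mm and 7.16 degrees, less where a joint would pass 70% of its speed; a pose out of reach is approached as far as the arm can. A call with a gripper value outside its range is refused whole. The fingers move at their own pace and stop on an object; FORCE is the grip in N (left out, the last holds). Time passes only in rows, so rows that repeat a pose let the fingers close. It gives the time, the measured TCP pose, the force, the opening and the grip force at its end, in the units of the state.
- env.get_state(): the state, without advancing time (a new reading comes with each control period).
- env.snapshot(name): name is "scene" or "top" or "wrist"; returns a dict with "color" (400x640x3 uint8, red, green, blue), "fx", "fy", "cx", "cy" (pixels), "k1" (the pictures are not rectified: a ray, as slopes to the right and down, at radius r is drawn at 1 + k1 r^2 times it, then the intrinsics apply), "position" and "orientation" of the camera in the world. Camera axes: x right, y down, z forward; pixel columns grow to the right and rows downward; lengths in m; the calibration is good to about 2 mm. A picture is of the moment at which its call begins. There is no depth.
- env.finish_job(): hands the job in; it is judged then, once.
The state is a dict: "time_s": time; "q": joint angles; "qvel": joint speeds; "joint_torque": joint torques, N m; "tcp_pos": TCP position; "tcp_rot": TCP orientation; "contact_force": force on the tool from outside, world axes, zero at the start; "moment": the same for the moment, N m; "finger_gap": opening from 0.0 (shut) to 1.0 (fully open); "finger_force": force on a finger pad.
Only numpy, scipy, OpenCV 4.12 (cv2) and the standard library are available. Lean on these libraries where they do the work, as an engineer would, in place of code of your own. Each camera call takes 0.05 s, during which the arm holds its last target. There are 200 camera calls.

TASK

Load the roll of wiping paper into the bench dispenser: put one end of its spring-loaded spindle into an end cup, press to shorten it, bring the other end in line with the opposite cup and let the spindle spring out so that both ends sit fully home in their cups, and let go. Then swing the hold-down bar over from its laid-back rest so that it lies on the roll. Leave the other things on the bench where they are.

Things in the scene. Friction and masses are not known exactly. Their poses are not given: they have to be found in the camera images.
- paper_roll: Loose white paper roll, tight on its spindle (they move as one), 100 mm long, 56 mm dia., 0.17 to 0.33 kg. It starts lying on the bench, axis level, pointing any way. Origin on the axis in the middle of the paper; own x runs along the axis towards the sprung (blue) end. The spindle is 186 mm long overall when free, 170 mm when fitted, 150 mm fully pressed in.
- fixed_tip (a point): Centre of the end face of the spindle's fixed grey tip, 85 mm from the roll's origin (own x = -85 mm). From the paper's end at 50 mm a grey sleeve of 22 mm dia. sticks out 21 mm, then the tip, 14 mm dia. and 14 mm long.
- plunger_tip (a point): Centre of the end face of the spindle's blue sprung plunger, 14 mm dia. It moves with the plunger: 101 mm from the roll's origin when free, 85 mm when fitted, 65 mm when fully pressed in. At this end the grey sleeve sticks out only 4 mm from the paper.
- plunger (a joint): How far the sprung plunger is pressed in, m: 0 free, 0.036 fully in; about 0.016 when the spindle is fitted. Spring: 2.5 N to start, plus 0.2 N per mm (5.7 N fitted, 9.7 N fully in).
- dispenser: Grey steel roll dispenser fixed to the bench, left or right. Origin on the bench below the middle between the cups; own y from the right cup to the left cup, x to its back (roughly away from the robot). Base x -75 to +95 mm, 186 mm wide. Side plates with inner faces at y +-89 mm: 43 mm high, with 44 mm wide round-topped tongues (x -22 to +22) up to 102 mm carrying the cups.
- cup_left (a point): Centre of the inner floor of the left black end cup (dispenser x 0, y +85 mm, 80 mm above the bench). The cups are alike and face each other, floors 170 mm apart: flared, 9 mm deep, inside 26 mm wide at the mouth, 19 mm at the floor, outside 32 mm. Either spindle end may go into either cup. Front, top and the space between the tongues are open above 43 mm.
- cup_right (a point): Centre of the inner floor of the right end cup (dispenser x 0, y -85 mm, 80 mm above the bench), same as the left. Lower parts of the dispenser: the 43 mm high side plates run from x -63 to +87 mm; a guide rod lies at x -50 mm, up to 32 mm high, and a toothed tear edge at x -74 mm, up to 28 mm high, both between the plates; the bar's hinge lugs reach 72 mm high.
- hold_bar (a joint): Angle of the hold-down bar, rad: 0 at its lower stop (no roll in), about 0.2 to 0.27 lying on a fitted roll, 1.15 upright, 1.99 laid back at its rear stop, where it starts. Damped hinge; past upright it sinks by its own weight (0.16 kg) to the side it leans to.
- hold_bar_mid (a point): Middle of the hold-down bar: a straight black round rod, 12 mm dia., 144 mm long, parallel to dispenser y, on two flat arms at dispenser y +-70 mm. Laid back it is about 135 mm behind the cup axis and 119 mm above the bench, standing clear. It can be pinched from above and turns in the fingers.
- hold_bar_hinge (a point): Middle of the bar's hinge axis, parallel to dispenser y, 70 mm behind the cup axis and 60 mm above the bench. The bar's centre circles it at 88 mm.
- capacitor0: Bystander: black capacitor with a blue top, 22 mm dia., 48 mm high, standing. Origin at the centre of its underside.
- capacitor1: Bystander: a second one, the same.
- capacitor2: Bystander: a third one, the same.
- solvent_bottle: Bystander: white bottle, 60 mm dia., 150 mm high, with red cap. Origin at the centre of its underside.
- screwdriver: Bystander: red-handled screwdriver, 190 mm long, lying at the right, along y. Origin under its middle, on the bench; own x towards its blade.
- multimeter: Bystander: yellow multimeter, 85 x 185 x 45 mm, lying. Origin at the centre of its underside.
- foil_dish: Bystander: shallow aluminium dish, 84 mm dia., 16 mm high. Origin at the centre of its underside.
- parts_box: Bystander: open clear parts box, 110 x 140 x 35 mm. Origin at the centre of its underside.
There are look-alikes about, which are no part of the job. What is shaped like the paper_roll but purple is not meant.

How it is judged:
By the outcome, as a careful person would: the job done as asked, in the order asked, and still so for the second after the job is handed in, with the robot touching nothing.
It also fails if it takes over 64 s, if anything falls off the work surface, if the arm or the gripper's body presses on something with over 40 N, if the wrist force passes 120 N, or if a joint passes its speed limit or range.

## Working session

There is one attempt and no reset: what is moved stays moved. The work goes in short steps, Python scripts to look and compute and a shell command to move; the robot and the scene stay as the last step left them, time stands still between calls to the robot, and variables do not carry over. Pictures are saved under pics/ and viewed, at most 10 in all, crops included, and the job is handed in when it is done.

```bash
ls; mkdir -p pics; python3 - <<'E'
from cell import env
import cv2
for n in ("scene","top"):
    s=env.snapshot(n); cv2.imwrite(f"pics/{n}0.png",s["color"][...,::-1])
    print(n,{k:v for k,v in s.items() if k!="color"})
print(env.get_state())
E
```

```text
pics
scene {'fx': 425.00211653318166, 'fy': 425.00211653318166, 'cx': 313.9474845860129, 'cy': 197.79000007363615, 'k1': 0.010934723138197195, 'position': array([1.09432785, 0.25999304, 1.04495096]), 'orientation': array([-0.15227716,  0.54714678,  0.79048186, -0.22930437])}
top {'fx': 416.65968271794884, 'fy': 416.65968271794884, 'cx': 328.14096510632095, 'cy': 194.44492556311752, 'k1': -0.11037119472560385, 'position': array([0.35757564, 0.01954068, 1.42433591]), 'orientation': array([-0.03692123,  0.71632071, -0.69517352,  0.04748936])}
{'time_s': 0.1, 'q': array([ 1.14937107e+00,  1.24429290e-01,  1.65155131e+00,  1.01790823e-05,
        1.36750240e+00, -8.25940024e-02]), 'qvel': array([-7.66280834e-04, -1.32610879e-03, -4.43940692e-03,  2.46368955e-04,
       -1.69241906e-03,  7.71814065e-05]), 'joint_torque': array([-3.90907667e-05, -4.24927318e+01, -3.66655326e+01, -1.72053719e-04,
        3.92278045e-03,  1.20351891e-05]), 'tcp_pos': array([0.21585572, 0.61255447, 0.24717457]), 'tcp_rot': array([-2.40505492e-04,  1.68607312e-01,  9.85682850e-01, -9.14074171e-04]), 'contact_force': array([-0.14912276, -0.52071731, -0.07910125]), 'moment': array([0.00866658, 0.00673714, 0.02266564]), 'finger_force': 0.0, 'finger_gap': 0.9993037373934607}
```

View pics/top0.png

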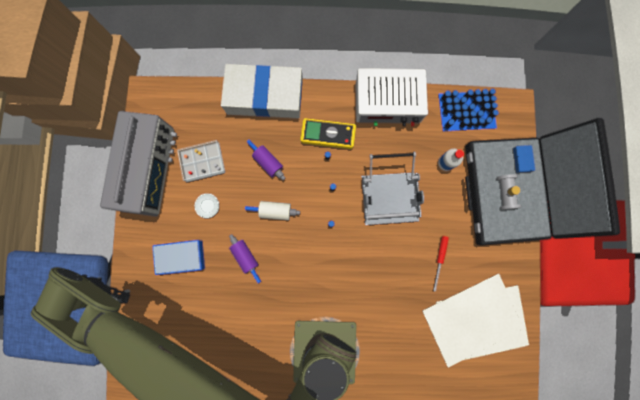

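View pics/scene0.png

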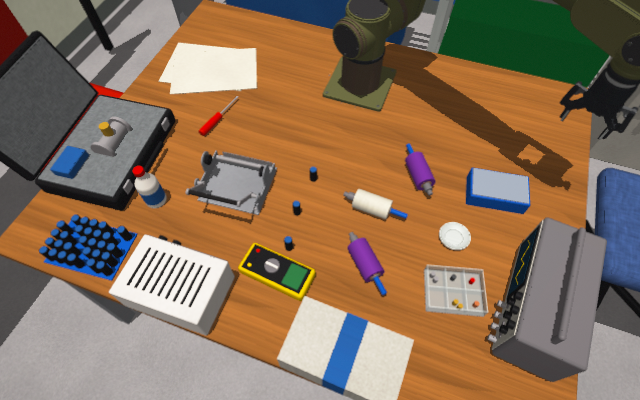

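The white roll is at top (274,211), its blue end to the left at (250,210) and its grey tip to the right at (297,213). The look-alikes are purple, at top (267,160) and (245,258), so the white one is meant. The dispenser is at top (392,195), with its bar laid back at (392,156). I'll confirm this in one enlarged crop.

```bash
cat > h.py <<'E'
import numpy as np, cv2
from scipy.spatial.transform import Rotation as R
def rot(q): return R.from_quat(np.r_[q[1:],q[0]])
def ray(s,px):
    d=(np.array(px,float)-[s["cx"],s["cy"]])/[s["fx"],s["fy"]]
    u=d.copy()
    for _ in range(20): u=d/(1+s["k1"]*(u@u))
    return rot(s["orientation"]).apply([u[0],u[1],1.])
def plane(s,px,z):
    r=ray(s,px); p=s["position"]; return p+r*(z-p[2])/r[2]
def proj(s,P):
    c=rot(s["orientation"]).inv().apply(np.asarray(P)-s["position"]); u=c[:2]/c[2]
    return u*(1+s["k1"]*(u@u))*[s["fx"],s["fy"]]+[s["cx"],s["cy"]]
def two(s1,p1,s2,p2):
    a,b=ray(s1,p1),ray(s2,p2); 
    t=np.linalg.lstsq(np.c_[a,-b],s2["position"]-s1["position"],rcond=None)[0]
    A=s1["position"]+a*t[0];B=s2["position"]+b*t[1]; return (A+B)/2,np.linalg.norm(A-B)
E
python3 - <<'E'
from cell import env
from h import *
s=env.snapshot("top"); c=s["color"][...,::-1]
cv2.imwrite("pics/crop1.png",cv2.resize(c[140:240,236:436],None,fx=4,fy=4,interpolation=cv2.INTER_CUBIC))
hsv=cv2.cvtColor(c,cv2.COLOR_BGR2HSV)
w=((hsv[...,1]<50)&(hsv[...,2]>170)).astype(np.uint8); w[:190]=0;w[230:]=0;w[:,:240]=0;w[:,310:]=0
cn=max(cv2.findContours(w,0,2)[0],key=cv2.contourArea); print(cv2.minAreaRect(cn))
b=cv2.inRange(hsv,(100,120,60),(130,255,255)); b[:200]=0;b[225:]=0;b[:,:240]=0;b[:,275:]=0
print(cv2.minAreaRect(np.argwhere(b)[:,::-1].astype(np.float32)))
for p in [(274.5,211),(247,209.5),(299,213.5)]: print(plane(s,p,.028))
E
```

```text
((273.4573059082031, 209.44833374023438), (30.860361099243164, 14.648006439208984), 5.440331935882568)
((251.0, 208.5), (3.0, 12.0), 90.0)
[0.46390396 0.17957755 0.028     ]
[0.46601691 0.27252394 0.028     ]
[0.45806296 0.09696788 0.028     ]
```

View pics/crop1.png

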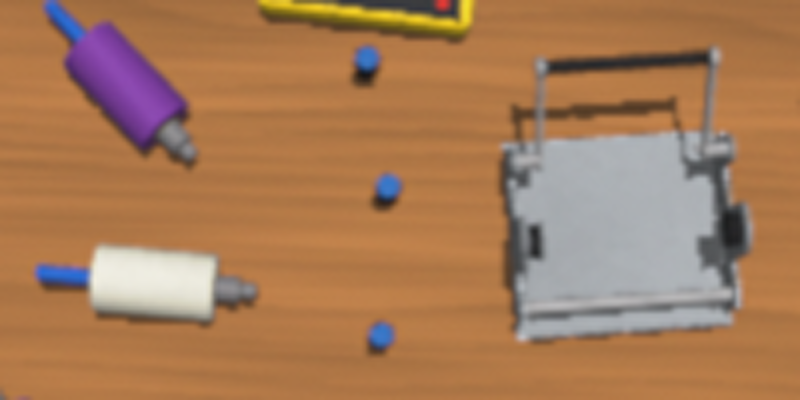

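The crop confirms it: the white roll's blue tip is at full-picture (245.5,208.2) and its grey tip at (300.2,213). The dispenser bar ends are at (371.2,156.7) and (414.5,154). The left cup is at about (370,200) and the right at about (420,197).

```bash
cat >> h.py <<'E'
def Rtool(yaw,tilt=0):
    # tool x at world angle yaw (horizontal), tool z down; tilt about tool y
    x=np.array([np.cos(yaw),np.sin(yaw),0]);z=np.array([0,0,-1.]);y=np.cross(z,x)
    return R.from_matrix(np.c_[x,y,z])*R.from_rotvec([0,tilt,0])
def delta(st,p,Rt):
    R0=rot(st["tcp_rot"]); d=R0.inv().apply(np.asarray(p)-st["tcp_pos"]); w=(R0.inv()*Rt).as_rotvec()
    print("xyz",d.round(4),"a",w.round(4),"deg",np.degrees(np.linalg.norm(w)).round(1))
E
python3 - <<'E'
from cell import env
from h import *
s=env.snapshot("top"); st=env.get_state()
b,g=plane(s,(246,208.5),.028),plane(s,(299.8,213),.028)
print("roll",b,g,np.linalg.norm(b-g)); u=(b-g)/np.linalg.norm(b-g); print("c",g+u*.085,b-u*.101,"yaw",np.arctan2(u[1],u[0]))
l,r=plane(s,(371.2,156.7),.119),plane(s,(414.5,154),.119); print("bar",l,r,np.linalg.norm(l-r))
v=(l-r)/np.linalg.norm(l-r); dy=np.arctan2(v[1],v[0]); bx=np.array([v[1],-v[0],0]); O=(l+r)/2-.135*bx; O[2]=0
print("disp yaw y",dy,"O",O, "bottle",plane(s,(452,160),.1))
print("proj cups",[proj(s,O+v*k+[0,0,.08]) for k in(.085,-.085)])
x0=rot(st["tcp_rot"]).as_matrix(); print(x0)
delta(st,O+[-.03,0,.36],Rtool(dy))
delta(st,O+[-.03,0,.36],Rtool(dy-np.pi))
E
```

```text
roll [0.46928145 0.27607729 0.028     ] [0.45982657 0.09434547 0.028     ] 0.1819776125569989
c [0.46424285 0.17923066 0.028     ] [0.46403386 0.17521371 0.028     ] yaw 1.518816619462149
bar [ 0.64049751 -0.13205921  0.119     ] [ 0.65438879 -0.27218759  0.119     ] 0.14081523293947523
disp yaw y 1.669605974294485 O [ 0.51310164 -0.21544101  0.        ] bottle [ 0.64335777 -0.4015243   0.1       ]
proj cups [array([368.74967214, 200.12106222]), array([420.17336689, 196.58783168])]
[[-9.43161189e-01  3.32335251e-01 -5.03177621e-04]
 [ 3.32335621e-01  9.43160475e-01 -1.16374555e-03]
 [ 8.78235756e-05 -1.26482348e-03 -9.99999196e-01]]
xyz [-0.5272 -0.6924 -0.1116] a [-1.2000e-03  6.0000e-04  1.1332e+00] deg 64.9
xyz [-0.5272 -0.6924 -0.1116] a [-7.0000e-04 -1.3000e-03 -2.0084e+00] deg 115.1
```

```bash
python3 -m crank '[{"fingers":0.085,"x":-0.1,"y":-0.13,"z":-0.05,"az":0.2},{"fingers":0.085,"x":-0.49,"y":-0.64,"z":-0.08,"az":1.13},{"fingers":0.085,"x":-0.49,"y":-0.64,"z":-0.08,"az":1.13},{"fingers":0.085,"x":-0.49,"y":-0.64,"z":-0.08,"az":1.13},{"fingers":0.085,"x":-0.49,"y":-0.64,"z":-0.08,"az":1.13},{"fingers":0.085,"x":-0.49,"y":-0.64,"z":-0.08,"az":1.13},{"fingers":0.085,"x":-0.49,"y":-0.64,"z":-0.08,"az":1.13},{"fingers":0.085,"x":-0.49,"y":-0.64,"z":-0.08,"az":1.13},{"fingers":0.085,"x":-0.49,"y":-0.64,"z":-0.08,"az":1.13},{"fingers":0.085,"x":-0.49,"y":-0.64,"z":-0.08,"az":1.13},{"fingers":0.085,"x":-0.49,"y":-0.64,"z":-0.08,"az":1.13},{"fingers":0.085,"x":-0.49,"y":-0.64,"z":-0.08,"az":1.13},{"fingers":0.085,"x":-0.49,"y":-0.64,"z":-0.08,"az":1.13},{"fingers":0.085,"x":-0.49,"y":-0.64,"z":-0.08,"az":1.13},{"fingers":0.085,"x":-0.49,"y":-0.64,"z":-0.08,"az":1.13},{"fingers":0.085,"x":-0.49,"y":-0.64,"z":-0.08,"az":1.13},{"fingers":0.085,"x":-0.49,"y":-0.64,"z":-0.08,"az":1.13},{"fingers":0.085,"x":-0.49,"y":-0.64,"z":-0.08,"az":1.13},{"fingers":0.085,"x":-0.49,"y":-0.64,"z":-0.08,"az":1.13},{"fingers":0.085,"x":-0.49,"y":-0.64,"z":-0.08,"az":1.13}]' 60
python3 - <<'E'
from cell import env
from h import *
s=env.snapshot("wrist"); cv2.imwrite("pics/w1.png",s["color"][...,::-1]); print(env.get_state()["q"],s["position"])
O=np.array([.5131,-.2154,0]);v=np.array([np.cos(1.6696),np.sin(1.6696),0]);x=np.array([v[1],-v[0],0])
for n,P in dict(barl=O+.135*x+.072*v+[0,0,.119],barr=O+.135*x-.072*v+[0,0,.119],cl=O+.085*v+[0,0,.08],cr=O-.085*v+[0,0,.08]).items(): print(n,proj(s,P))
E
```

```text
[ 1.14944131e+00  1.24169370e-01  1.65094549e+00  1.89272099e-05
  1.36749992e+00 -8.26253541e-02] [0.15556678 0.63426853 0.37219079]
barl [-86.11157717 655.4558832 ]
barr [-151.2847593   668.94368988]
cl [-121.06949586  559.65156813]
cr [-195.42910949  582.41398281]invalid input
```

View pics/w1.png

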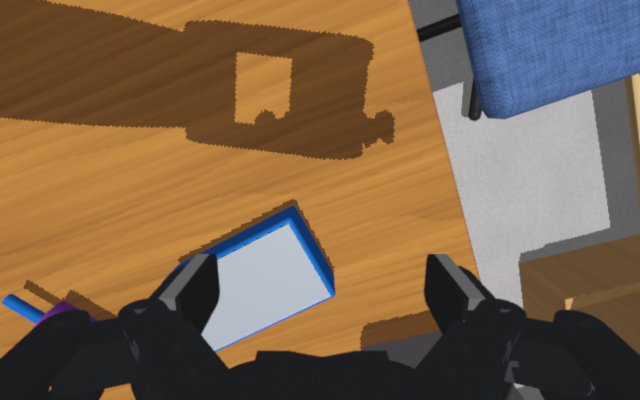

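The move was refused because every key has to be given, so the picture only shows the start pose: the blue-and-white box and the open fingers at the bottom. I'll repeat it with all the keys.

```bash
python3 -m crank '[{"fingers":0.085,"x":-0.1,"y":-0.13,"z":-0.05,"ax":0,"ay":0,"az":0.2},{"fingers":0.085,"x":-0.56,"y":-0.74,"z":-0.1,"ax":0,"ay":0,"az":1.13},{"fingers":0.085,"x":-0.56,"y":-0.74,"z":-0.1,"ax":0,"ay":0,"az":1.13},{"fingers":0.085,"x":-0.56,"y":-0.74,"z":-0.1,"ax":0,"ay":0,"az":1.13},{"fingers":0.085,"x":-0.56,"y":-0.74,"z":-0.1,"ax":0,"ay":0,"az":1.13},{"fingers":0.085,"x":-0.56,"y":-0.74,"z":-0.1,"ax":0,"ay":0,"az":1.13},{"fingers":0.085,"x":-0.56,"y":-0.74,"z":-0.1,"ax":0,"ay":0,"az":1.13},{"fingers":0.085,"x":-0.56,"y":-0.74,"z":-0.1,"ax":0,"ay":0,"az":1.13},{"fingers":0.085,"x":-0.56,"y":-0.74,"z":-0.1,"ax":0,"ay":0,"az":1.13},{"fingers":0.085,"x":-0.56,"y":-0.74,"z":-0.1,"ax":0,"ay":0,"az":1.13},{"fingers":0.085,"x":-0.56,"y":-0.74,"z":-0.1,"ax":0,"ay":0,"az":1.13},{"fingers":0.085,"x":-0.56,"y":-0.74,"z":-0.1,"ax":0,"ay":0,"az":1.13},{"fingers":0.085,"x":-0.56,"y":-0.74,"z":-0.1,"ax":0,"ay":0,"az":1.13},{"fingers":0.085,"x":-0.56,"y":-0.74,"z":-0.1,"ax":0,"ay":0,"az":1.13},{"fingers":0.085,"x":-0.56,"y":-0.74,"z":-0.1,"ax":0,"ay":0,"az":1.13},{"fingers":0.085,"x":-0.56,"y":-0.74,"z":-0.1,"ax":0,"ay":0,"az":1.13},{"fingers":0.085,"x":-0.56,"y":-0.74,"z":-0.1,"ax":0,"ay":0,"az":1.13},{"fingers":0.085,"x":-0.56,"y":-0.74,"z":-0.1,"ax":0,"ay":0,"az":1.13},{"fingers":0.085,"x":-0.56,"y":-0.74,"z":-0.1,"ax":0,"ay":0,"az":1.13},{"fingers":0.085,"x":-0.56,"y":-0.74,"z":-0.1,"ax":0,"ay":0,"az":1.13}]' 60
python3 - <<'E'
from cell import env
from h import *
s=env.snapshot("wrist"); cv2.imwrite("pics/w2.png",s["color"][...,::-1]); print(env.get_state()["q"],s["position"],env.get_state()["tcp_pos"])
O=np.array([.5131,-.2154,0]);v=np.array([np.cos(1.6696),np.sin(1.6696),0]);x=np.array([v[1],-v[0],0])
for n,P in dict(barl=O+.135*x+.072*v+[0,0,.119],barr=O+.135*x-.072*v+[0,0,.119],cl=O+.085*v+[0,0,.08],cr=O-.085*v+[0,0,.08]).items(): print(n,proj(s,P))
E
```

```text
time_s: 1.92
tcp_pos: [0.4678, -0.1777, 0.3387]
tcp_rot: [0.0, 0.67, 0.742, 0.0]
contact_force: [1.9, 0.6, 1.3]
finger_gap: 0.994
finger_force: 0.0
[-0.47716004 -0.24746866  1.85464973 -0.00408616  1.53128181 -0.57363243] [ 0.46233421 -0.1130246   0.46332276] [ 0.46930033 -0.18347968  0.33864682]
barl [496.50459887 147.18891869]
barr [479.09244769 278.0116638 ]
cl [358.10557563 131.00028342]
cr [353.98547801 272.80900313]
```

View pics/w2.png

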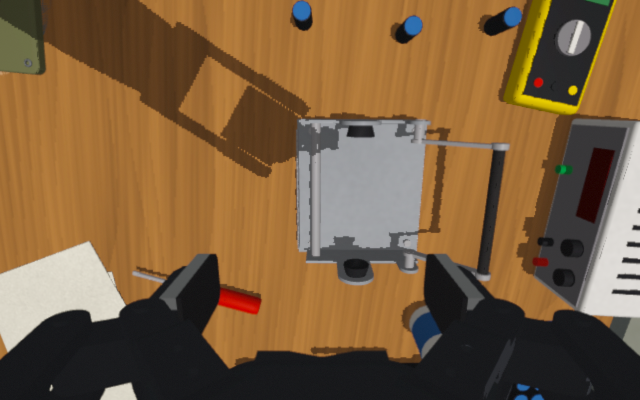

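Wrist picture: the left cup is the black blob at (361,130), the right cup is at (356,268), and the bar runs from (501,147) to (484,276). I'll measure these from a still picture.

```bash
python3 - <<'E'
from cell import env
from h import *
s=env.snapshot("wrist"); s=env.snapshot("wrist"); c=s["color"][...,::-1]; g=cv2.cvtColor(c,cv2.COLOR_BGR2GRAY)
cv2.imwrite("pics/w3.png",c); st=env.get_state(); print(st["tcp_pos"],s["position"])
O=np.array([.5131,-.2154,0]);v=np.array([np.cos(1.6696),np.sin(1.6696),0]);x=np.array([v[1],-v[0],0])
m=(g<45).astype(np.uint8)
for n,P in dict(bar=O+.135*x+[0,0,.119],cl=O+.08*v+[0,0,.08],cr=O-.08*v+[0,0,.08]).items():
    p=proj(s,P); k,lab,sta,cen=cv2.connectedComponentsWithStats(m)
    for i in range(1,k):
        if sta[i,4]>25 and np.hypot(*(cen[i]-p))<45: 
            pts=np.argwhere(lab==i)[:,::-1].astype(np.float32); print(n,p.round(1),sta[i],cen[i].round(1),cv2.boxPoints(cv2.minAreaRect(pts)).round(1).tolist())
p=proj(s,O+[0,0,.08]).astype(int); a=c[max(p[1]-100,0):p[1]+100,p[0]-80:p[0]+180]
cv2.imwrite("pics/w3c.png",cv2.resize(a,None,fx=3,fy=3,interpolation=cv2.INTER_CUBIC)); print(p)
E
```

```text
[ 0.46796945 -0.17780442  0.33801497] [ 0.46346052 -0.11526133  0.4628255 ]
bar [488.2 212.9] [ 478  147   27  124 1192] [490.6 207.9] [[477.29998779296875, 269.5], [493.6000061035156, 146.60000610351562], [504.1000061035156, 148.0], [487.8999938964844, 270.8999938964844]]
cl [357.8 133. ] [347 123  26  11 240] [359.9 128.4] [[347.0, 123.0], [372.0, 123.0], [372.0, 133.0], [347.0, 133.0]]
cr [354.6 267. ] [344 257  25  19 389] [356.  265.5] [[344.0, 257.0], [368.0, 257.0], [368.0, 275.0], [344.0, 275.0]]
[356 203]
```

View pics/w3c.png

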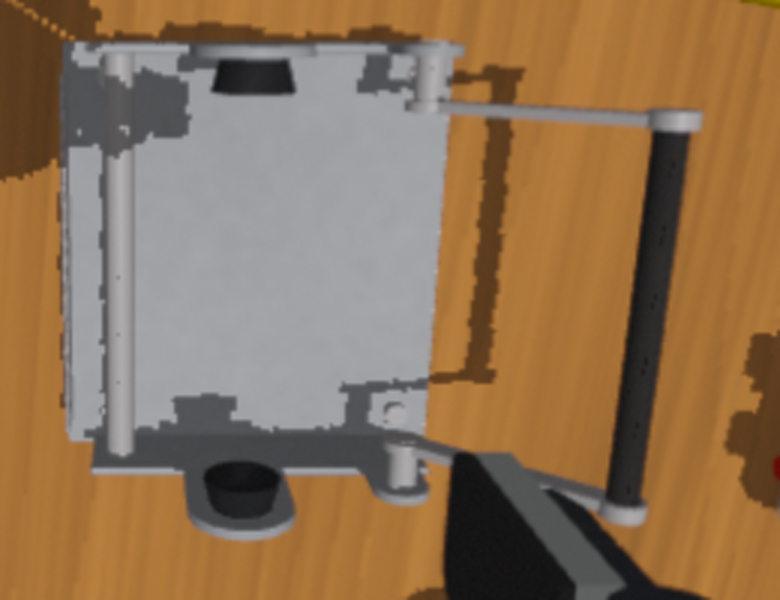

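The crop (origin 276,103, scale 3) shows the left cup mouth centred at full-picture (360.3,134.3). The right cup is centred on column 356.8, and the bar axis runs from (499.5,146.7) to (484,270.7).

```bash
python3 - <<'E'
from cell import env
from h import *
s=env.snapshot("wrist"); t=env.snapshot("top")
L=plane(s,(360.3,134.3),.08); Rr=plane(s,(356.8,268),.08); a,b=plane(s,(499.5,146.7),.119),plane(s,(484,270.7),.119)
print(L,Rr,a,b,np.linalg.norm(L-Rr),np.linalg.norm(a-b))
for d in (L-Rr,a-b): print(np.arctan2(d[1],d[0]))
# sanity of camera: same screwdriver/capacitor points from both? bar ends triangulated
print(two(s,(499.5,146.7),t,(371.2,156.7)),two(s,(484,270.7),t,(414.5,154)))
dy=1.67; v=np.array([np.cos(dy),np.sin(dy),0]);x=np.array([v[1],-v[0],0])
for P in (L,Rr,(a+b)/2,(L+Rr)/2): print("x,y along axes",P@x,P@v)
O=np.array([.5131,-.2154,0]);print(O@x,O@v)
st=env.get_state(); C=np.array([.4641,.1772,.2]); delta(st,C-[0,.06,0],Rtool(1.519))
E
```

```text
[ 0.50734012 -0.13413423  0.08      ] [ 0.52326754 -0.29300804  0.08      ] [ 0.64270047 -0.13016093  0.119     ] [ 0.65689068 -0.26463714  0.119     ] 0.15967019404735738 0.13522283549680034
1.6707144634530604
1.675929389672609
(array([ 0.63851174, -0.13041212,  0.12739029]), np.float64(0.001368355293620966)) (array([ 0.6573917 , -0.26987372,  0.11468021]), np.float64(0.007686097769714708))
x,y along axes 0.4915609134868222 -0.183722228572312
x,y along axes 0.4916749919953067 -0.3433923818672051
x,y along axes 0.6270501516183189 -0.26078492140696513
x,y along axes 0.4916179527410644 -0.26355730521975856
0.4892438275042375 -0.26515890942792014
xyz [0.2913 0.0263 0.1383] a [-0.0007 -0.0008  0.1533] deg 8.8
```

```bash
python3 -m crank '[{"fingers":0.085,"x":0.29,"y":0.026,"z":0.12,"ax":0,"ay":0,"az":0.153},{"fingers":0.085,"x":0.29,"y":0.026,"z":0.12,"ax":0,"ay":0,"az":0.153},{"fingers":0.085,"x":0.29,"y":0.026,"z":0.12,"ax":0,"ay":0,"az":0.153},{"fingers":0.085,"x":0.29,"y":0.026,"z":0.12,"ax":0,"ay":0,"az":0.153},{"fingers":0.085,"x":0.29,"y":0.026,"z":0.12,"ax":0,"ay":0,"az":0.153},{"fingers":0.085,"x":0.29,"y":0.026,"z":0.12,"ax":0,"ay":0,"az":0.153},{"fingers":0.085,"x":0.29,"y":0.026,"z":0.12,"ax":0,"ay":0,"az":0.153},{"fingers":0.085,"x":0.29,"y":0.026,"z":0.12,"ax":0,"ay":0,"az":0.153},{"fingers":0.085,"x":0.29,"y":0.026,"z":0.12,"ax":0,"ay":0,"az":0.153},{"fingers":0.085,"x":0.29,"y":0.026,"z":0.12,"ax":0,"ay":0,"az":0.153},{"fingers":0.085,"x":0.29,"y":0.026,"z":0.12,"ax":0,"ay":0,"az":0.153}]'
python3 - <<'E'
from cell import env
from h import *
env.snapshot("wrist"); s=env.snapshot("wrist"); c=s["color"][...,::-1]; cv2.imwrite("pics/w4.png",c)
h=cv2.cvtColor(c,cv2.COLOR_BGR2HSV)
w=cv2.inRange(h,(0,0,150),(180,60,255)); b=cv2.inRange(h,(100,120,60),(125,255,255))
for n,m,z in(("paper",w,.028),("blue",b,.028)):
    for q in cv2.findContours(m,0,2)[0]:
        if cv2.contourArea(q)>150:
            r=cv2.minAreaRect(q); B=cv2.boxPoints(r); B=B[np.argsort(B[:,1])]; e=[(B[0]+B[1])/2,(B[2]+B[3])/2]
            print(n,np.round(r[0],1),np.round(r[1],1),r[2],"ends",np.round(e,1).tolist(),[plane(s,p,z).round(4).tolist() for p in e])
st=env.get_state(); print(st["tcp_pos"],s["position"])
E
```

```text
time_s: 3.08
tcp_pos: [0.4637, 0.1162, 0.219]
tcp_rot: [0.0, 0.724, 0.69, 0.0]
contact_force: [1.0, 0.9, -0.6]
finger_gap: 0.998
finger_force: 0.0
paper [594.1 286.1] [12.4 29.9] 15.52410888671875 ends [[598.2000122070312, 271.70001220703125], [590.0999755859375, 300.5]] [[0.7443, 0.0079, 0.028], [0.7413, -0.0251, 0.028]]
paper [611.7 289.3] [17.2 34.6] 15.52410888671875 ends [[616.2999877929688, 272.70001220703125], [607.0999755859375, 306.0]] [[0.7639, 0.0056, 0.028], [0.7609, -0.033, 0.028]]
paper [465.8 114.2] [ 8.5 23.3] 45.0 ends [[474.0, 106.0], [457.5, 122.5]] [[0.6049, 0.1777, 0.028], [0.5908, 0.164, 0.028]]
paper [321.  101.5] [119.  64.] 90.0 ends [[321.0, 42.0], [321.0, 161.0]] [[0.4715, 0.2368, 0.028], [0.4663, 0.1354, 0.028]]
blue [291.5 312.5] [17. 19.] 90.0 ends [[291.5, 304.0], [291.5, 321.0]] [[0.4282, -0.0112, 0.028], [0.4267, -0.0313, 0.028]]
blue [418.  308.5] [16.9 18.9] 56.3099365234375 ends [[413.29998779296875, 301.5], [422.70001220703125, 315.5]] [[0.5543, -0.015, 0.028], [0.5645, -0.0322, 0.028]]
blue [531. 284.] [17.  19.8] 45.0 ends [[538.0, 277.0], [524.0, 291.0]] [[0.6819, 0.0057, 0.028], [0.6691, -0.0095, 0.028]]
blue [62.3 62.2] [19.1 45.3] 45.0 ends [[78.30000305175781, 46.20000076293945], [46.29999923706055, 78.19999694824219]] [[0.263, 0.2455, 0.028], [0.2284, 0.2215, 0.028]]
blue [321.5  20.5] [15. 41.] 0.0 ends [[321.5, 0.0], [321.5, 41.0]] [[0.4736, 0.2691, 0.028], [0.472, 0.2376, 0.028]]
[0.46440003 0.11530175 0.21944989] [0.46841891 0.18060489 0.34398894]
```

```bash
python3 -m crank '[{"fingers":0.085,"x":0.04,"y":0,"z":0,"ax":0,"ay":0,"az":0},{"fingers":0.085,"x":0.068,"y":0,"z":0.03,"ax":0,"ay":0,"az":0},{"fingers":0.085,"x":0.068,"y":0,"z":0.07,"ax":0,"ay":0,"az":0},{"fingers":0.085,"x":0.068,"y":0,"z":0.11,"ax":0,"ay":0,"az":0},{"fingers":0.085,"x":0.068,"y":0,"z":0.15,"ax":0,"ay":0,"az":0},{"fingers":0.085,"x":0.068,"y":0,"z":0.18,"ax":0,"ay":0,"az":0},{"fingers":0.085,"x":0.068,"y":0,"z":0.19,"ax":0,"ay":0,"az":0},{"fingers":0.085,"x":0.068,"y":0,"z":0.19,"ax":0,"ay":0,"az":0},{"fingers":0.045,"x":0.068,"y":0,"z":0.19,"ax":0,"ay":0,"az":0},{"fingers":0.045,"x":0.068,"y":0,"z":0.19,"ax":0,"ay":0,"az":0},{"fingers":0.045,"x":0.068,"y":0,"z":0.19,"ax":0,"ay":0,"az":0},{"fingers":0.045,"x":0.068,"y":0,"z":0.19,"ax":0,"ay":0,"az":0},{"fingers":0.045,"x":0.068,"y":0,"z":0.19,"ax":0,"ay":0,"az":0},{"fingers":0.045,"x":0.068,"y":0,"z":0.19,"ax":0,"ay":0,"az":0},{"fingers":0.045,"x":0.068,"y":0,"z":0.19,"ax":0,"ay":0,"az":0},{"fingers":0.045,"x":0.068,"y":0,"z":0.19,"ax":0,"ay":0,"az":0}]' 60
```

```text
time_s: 4.52
tcp_pos: [0.4703, 0.1842, 0.0318]
tcp_rot: [0.002, 0.725, 0.689, 0.003]
contact_force: [0.2, -1.0, 6.9]
finger_gap: 0.633
finger_force: 63.8
```

```bash
cat >> h.py <<'E'
DY=1.671; V=np.array([np.cos(DY),np.sin(DY),0]); X=np.array([V[1],-V[0],0]); O=.491*X-.262*V
def tcp_for(s,hh,th,a,b=0.,c=.0038,xo=0.):  # roll origin at dispenser y=s, height hh, fixed end raised by th
    Rt=Rtool(DY,-th); return O+xo*X+s*V+[0,0,hh]-Rt.apply([a,b,c]), Rt
E
python3 - <<'E'
from cell import env
from h import *
st=env.get_state(); print(O); delta(st,*tcp_for(-.0358,.162,.26,0))
E
```

```text
[ 0.5147465  -0.21156805  0.        ]
xyz [-0.4272  0.0706 -0.1341] a [-0.0136 -0.2606 -0.1511] deg 17.3
```

```bash
python3 -m crank '[{"fingers":0.045,"x":0,"y":0,"z":-0.03,"ax":0,"ay":0,"az":0},{"fingers":0.045,"x":0,"y":0,"z":-0.07,"ax":0,"ay":0,"az":0},{"fingers":0.045,"x":0,"y":0,"z":-0.11,"ax":0,"ay":0,"az":0},{"fingers":0.045,"x":-0.03,"y":0,"z":-0.135,"ax":0,"ay":0,"az":0},{"fingers":0.045,"x":-0.427,"y":0.071,"z":-0.135,"ax":0,"ay":-0.26,"az":-0.151},{"fingers":0.045,"x":-0.427,"y":0.071,"z":-0.135,"ax":0,"ay":-0.26,"az":-0.151},{"fingers":0.045,"x":-0.427,"y":0.071,"z":-0.135,"ax":0,"ay":-0.26,"az":-0.151},{"fingers":0.045,"x":-0.427,"y":0.071,"z":-0.135,"ax":0,"ay":-0.26,"az":-0.151},{"fingers":0.045,"x":-0.427,"y":0.071,"z":-0.135,"ax":0,"ay":-0.26,"az":-0.151},{"fingers":0.045,"x":-0.427,"y":0.071,"z":-0.135,"ax":0,"ay":-0.26,"az":-0.151},{"fingers":0.045,"x":-0.427,"y":0.071,"z":-0.135,"ax":0,"ay":-0.26,"az":-0.151},{"fingers":0.045,"x":-0.427,"y":0.071,"z":-0.135,"ax":0,"ay":-0.26,"az":-0.151},{"fingers":0.045,"x":-0.427,"y":0.071,"z":-0.135,"ax":0,"ay":-0.26,"az":-0.151},{"fingers":0.045,"x":-0.427,"y":0.071,"z":-0.135,"ax":0,"ay":-0.26,"az":-0.151},{"fingers":0.045,"x":-0.427,"y":0.071,"z":-0.135,"ax":0,"ay":-0.26,"az":-0.151},{"fingers":0.045,"x":-0.427,"y":0.071,"z":-0.135,"ax":0,"ay":-0.26,"az":-0.151},{"fingers":0.045,"x":-0.427,"y":0.071,"z":-0.135,"ax":0,"ay":-0.26,"az":-0.151},{"fingers":0.045,"x":-0.427,"y":0.071,"z":-0.135,"ax":0,"ay":-0.26,"az":-0.151}]'
python3 - <<'E'
from cell import env
from h import *
env.snapshot("wrist"); s=env.snapshot("wrist"); t=env.snapshot("top"); st=env.get_state(); print(st["tcp_pos"],tcp_for(-.0358,.162,.26,0)[0])
c=s["color"][...,::-1]
d=t["color"][...,::-1]
a=cv2.resize(d[140:240,340:450],None,fx=4,fy=4,interpolation=cv2.INTER_CUBIC)
b=cv2.resize(c[0:320,150:500],None,fx=1,fy=1); 
out=np.zeros((400,800,3),np.uint8); out[:,:440]=a; out[:320,445:795]=b; cv2.imwrite("pics/j1.png",out)
u=rot(st["tcp_rot"])
for k in (-.085,0,.05,.101): 
    P=st["tcp_pos"]+u.apply([k,0,.0038]); print(k,"wrist",proj(s,P).round(1),"top",proj(t,P).round(1))
E
```

```text
time_s: 6.02
tcp_pos: [0.5167, -0.2454, 0.1635]
tcp_rot: [0.089, 0.665, 0.736, -0.094]
contact_force: [-0.4, -0.2, -2.9]
finger_gap: 0.632
finger_force: 64.7
[ 0.51684753 -0.24530127  0.16349605] [ 0.51823007 -0.24621646  0.16567228]
-0.085 wrist [319.4 435.8] top [437.  191.8]
0 wrist [319.  274.9] top [409.  194.6]
0.05 wrist [318.6 152.5] top [392.8 196.2]
0.101 wrist [318.2   0.8] top [376.6 197.9]
```

View pics/j1.png

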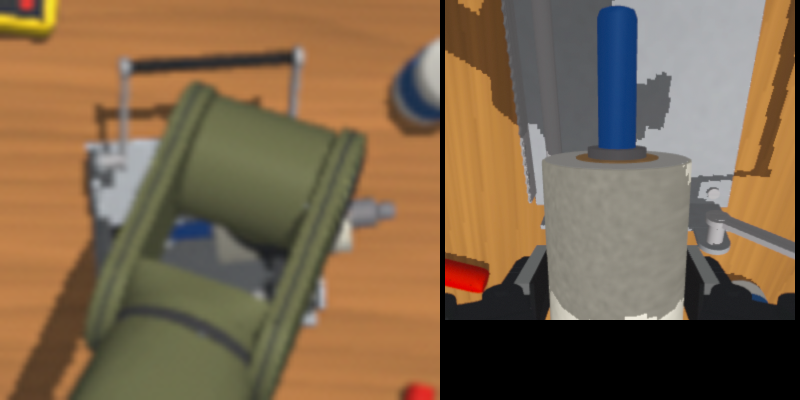

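In the wrist half, the plunger tip is at about (322,7) against a prediction of (318,1) for zero offset. In the top half, the grey tip is at (438.2,192.7) against (437,191.8). So the roll sits about 3 mm towards the fixed end in the grip (a ≈ -3 mm).

```bash
python3 - <<'E'
from cell import env
from h import *
st=env.get_state(); print(st["contact_force"],st["moment"])
delta(st,*tcp_for(-.0358,.112,.26,-.003,.001))
E
```

```text
[-0.71725927 -0.05070531 -2.09432937] [ 0.26575769 -0.00321035  0.00980887]
xyz [0.0142 0.0012 0.0465] a [-0.0188 -0.001   0.0047] deg 1.1
```

```bash
python3 -m crank '[{"fingers":0.045,"x":0.014,"y":0.001,"z":0.025,"ax":0,"ay":0,"az":0.004},{"fingers":0.045,"x":0.014,"y":0.001,"z":0.0465,"ax":0,"ay":0,"az":0.004},{"fingers":0.045,"x":0.014,"y":0.001,"z":0.0465,"ax":0,"ay":0,"az":0.004},{"fingers":0.045,"x":0.014,"y":0.001,"z":0.0465,"ax":0,"ay":0,"az":0.004},{"fingers":0.045,"x":0.024,"y":0.001,"z":0.0465,"ax":0,"ay":0,"az":0.004},{"fingers":0.045,"x":0.034,"y":0.001,"z":0.0465,"ax":0,"ay":0,"az":0.004},{"fingers":0.045,"x":0.034,"y":0.001,"z":0.0465,"ax":0,"ay":0,"az":0.004},{"fingers":0.045,"x":0.034,"y":0.001,"z":0.0465,"ax":0,"ay":0,"az":0.004}]'
python3 - <<'E'
from cell import env
from h import *
s=env.snapshot("wrist"); st=env.get_state(); print(st["contact_force"],st["moment"]); delta(st,*tcp_for(-.0138,.1062,.26,-.003,.001))
cv2.imwrite("pics/w5.png",cv2.resize(s["color"][:200,220:420,::-1],None,fx=3,fy=3,interpolation=cv2.INTER_CUBIC))
print("cup floor/mouth px",proj(s,O+.085*V+[0,0,.08]),proj(s,O+.076*V+[0,0,.08]))
E
```

```text
time_s: 6.83
tcp_pos: [0.5153, -0.2251, 0.1106]
tcp_rot: [0.09, 0.666, 0.735, -0.094]
contact_force: [0.2, -0.8, -2.0]
finger_gap: 0.635
finger_force: 66.3
[ 1.35504933 -1.07464451 -2.40258728] [ 0.18603822 -0.03584792 -0.05134427]
xyz [0.0039 0.     0.0003] a [-0.0181 -0.0003 -0.0001] deg 1.0
cup floor/mouth px [320.79312992  -5.9521057 ] [320.93144448  23.83708498]
```

View pics/w5.png

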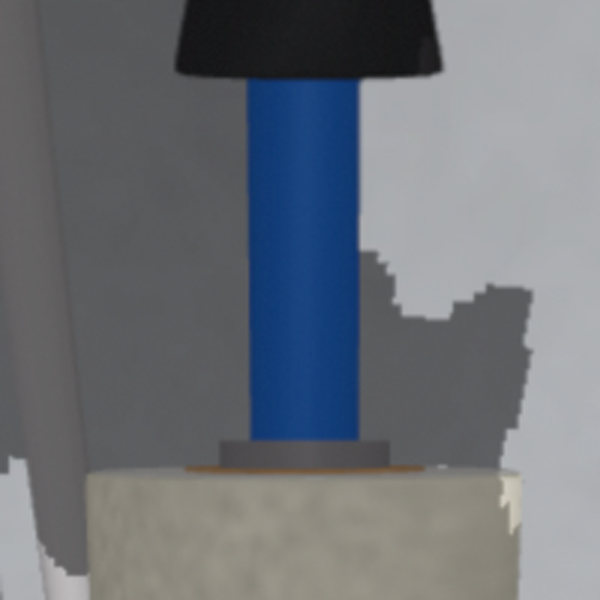

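The picture shows the plunger inside the left cup and centred to within about 1 mm: blue at columns 248–358, cup mouth at 176–442, rim at crop row 77. Next I press and level.

```bash
python3 - <<'E'
from cell import env
from h import *
st=env.get_state()
for k,th in((.101,.26),(.085,.26),(.069,.26),(.069,.19),(.069,.13),(.069,.06),(.069,0)):
    delta(st,*tcp_for(.085-k*np.cos(th),.08+k*np.sin(th),th,-.003,.001))
E
```

```text
xyz [0.0051 0.     0.0002] a [-0.0181 -0.0003 -0.0001] deg 1.0
xyz [0.0211 0.     0.0002] a [-0.0181 -0.0003 -0.0001] deg 1.0
xyz [0.0371 0.     0.0003] a [-0.0181 -0.0003 -0.0001] deg 1.0
xyz [0.037  0.0001 0.0049] a [-0.0181  0.0697 -0.0008] deg 4.1
xyz [0.0372 0.0002 0.0088] a [-0.0181  0.1297 -0.0013] deg 7.5
xyz [0.0377 0.0002 0.0134] a [-0.018   0.1997 -0.0019] deg 11.5
xyz [0.0384 0.0003 0.0173] a [-0.018   0.2596 -0.0025] deg 14.9
```

```bash
python3 -m crank '[{"fingers":0.045,"x":0.01,"y":0,"z":0,"ax":0,"ay":0,"az":0},{"fingers":0.045,"x":0.02,"y":0,"z":0,"ax":0,"ay":0,"az":0},{"fingers":0.045,"x":0.03,"y":0,"z":0,"ax":0,"ay":0,"az":0},{"fingers":0.045,"x":0.037,"y":0,"z":0,"ax":0,"ay":0,"az":0},{"fingers":0.045,"x":0.037,"y":0,"z":0,"ax":0,"ay":0,"az":0},{"fingers":0.045,"x":0.037,"y":0,"z":0,"ax":0,"ay":0,"az":0}]'
python3 - <<'E'
from cell import env
from h import *
s=env.snapshot("wrist"); st=env.get_state(); print(st["contact_force"],st["moment"]); c=s["color"][...,::-1]
h=cv2.cvtColor(c,cv2.COLOR_BGR2HSV); b=cv2.inRange(h,(100,120,60),(125,255,255)); b[250:]=0
k,_,sta,_=cv2.connectedComponentsWithStats(b); print([x.tolist() for x in sta if x[4]>200])
delta(st,*tcp_for(.085-.069*np.cos(.26),.08+.069*np.sin(.26),.26,-.003,.001))
cv2.imwrite("pics/w6.png",c)
t=env.snapshot("top")["color"][...,::-1]; cv2.imwrite("pics/t6.png",cv2.resize(t[170:230,350:450],None,fx=6,fy=6,interpolation=cv2.INTER_CUBIC))
E
```

```text
time_s: 7.38
tcp_pos: [0.5116, -0.191, 0.101]
tcp_rot: [0.091, 0.666, 0.735, -0.095]
contact_force: [-0.4, -7.7, 2.1]
finger_gap: 0.634
finger_force: 66.3
[ 0.17049873 -7.53479711  1.56634912] [-1.12625581  0.09839059 -0.01595881]
[[0, 0, 640, 400, 255774], [303, 140, 37, 7, 226]]
xyz [0.0016 0.0001 0.0003] a [-0.0184  0.0031  0.0002] deg 1.1
```

```bash
python3 -m crank '[{"fingers":0.045,"x":0.0,"y":0,"z":0.0045,"ax":0,"ay":0.07,"az":0},{"fingers":0.045,"x":0.0005,"y":0,"z":0.0087,"ax":0,"ay":0.13,"az":-0.001},{"fingers":0.045,"x":0.001,"y":0,"z":0.0133,"ax":0,"ay":0.2,"az":-0.002},{"fingers":0.045,"x":0.0015,"y":0,"z":0.0173,"ax":0,"ay":0.26,"az":-0.002},{"fingers":0.045,"x":0.0015,"y":0,"z":0.0173,"ax":0,"ay":0.26,"az":-0.002},{"fingers":0.045,"x":0.0015,"y":0,"z":0.0173,"ax":0,"ay":0.26,"az":-0.002},{"fingers":0.045,"x":0.0015,"y":0,"z":0.0173,"ax":0,"ay":0.26,"az":-0.002}]'
python3 - <<'E'
from cell import env
from h import *
s=env.snapshot("wrist"); st=env.get_state(); print(st["contact_force"],st["moment"]); c=s["color"][...,::-1]; cv2.imwrite("pics/w7.png",c)
delta(st,*tcp_for(.016,.08,0,-.003,.001))
t=env.snapshot("top"); d=t["color"][...,::-1]
u=rot(st["tcp_rot"]); print([proj(t,st["tcp_pos"]+u.apply([k,0,.0038])).round(1) for k in (-.088,-.053)],proj(t,O-.076*V+[0,0,.08]).round(1))
sc=env.snapshot("scene"); print([proj(sc,st["tcp_pos"]+u.apply([k,0,.0038])).round(1) for k in (-.088,-.053)],proj(sc,O-.076*V+[0,0,.08]).round(1))
out=np.zeros((400,800,3),np.uint8)
e=sc["color"][...,::-1]
out[:,:400]=cv2.resize(d[165:225,385:445],(400,400),interpolation=cv2.INTER_CUBIC)
p=proj(sc,O-.076*V+[0,0,.08]).astype(int); print(p)
out[:,400:]=cv2.resize(e[p[1]-40:p[1]+40,p[0]-40:p[0]+40],(400,400),interpolation=cv2.INTER_CUBIC); cv2.imwrite("pics/j7.png",out)
E
```

```text
time_s: 8.07
tcp_pos: [0.5125, -0.1952, 0.085]
tcp_rot: [-0.004, 0.672, 0.74, -0.007]
contact_force: [0.7, -8.1, 1.4]
finger_gap: 0.635
finger_force: 66.6
[ 0.87544605 -8.35495521  1.72393981] [-0.97995078 -0.05708195  0.0166022 ]
xyz [ 0.0023 -0.0004  0.0012] a [-0.0155  0.0042 -0.004 ] deg 0.9
[array([415. , 196.6]), array([404.5, 197.3])] [416.3 196.2]
[array([210.2, 160.1]), array([221.8, 162.7])] [208.7 160.4]
[208 160]
```

View pics/j7.png

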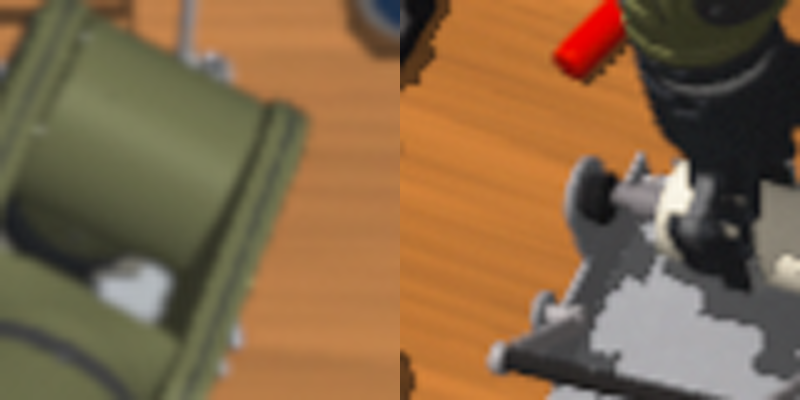

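In the scene half, the grey tip end is at crop (612,193), level with the right cup at (598,195) and just in front of its mouth. Now I let the spindle spring out.

```bash
python3 -m crank '[{"fingers":0.045,"x":0,"y":0,"z":0.001,"ax":0,"ay":0.004,"az":-0.004},{"fingers":0.045,"x":-0.004,"y":0,"z":0.001,"ax":0,"ay":0.004,"az":-0.004},{"fingers":0.045,"x":-0.008,"y":0,"z":0.001,"ax":0,"ay":0.004,"az":-0.004},{"fingers":0.045,"x":-0.012,"y":0,"z":0.001,"ax":0,"ay":0.004,"az":-0.004},{"fingers":0.045,"x":-0.012,"y":0,"z":0.001,"ax":0,"ay":0.004,"az":-0.004},{"fingers":0.045,"x":-0.012,"y":0,"z":0.001,"ax":0,"ay":0.004,"az":-0.004}]'; python3 -c "
from cell import env
from h import *
st=env.get_state();print(st['contact_force'],st['moment']);delta(st,*tcp_for(0,.08,0,-.003,.001))"
```

```text
time_s: 8.72
tcp_pos: [0.5135, -0.2021, 0.0843]
tcp_rot: [-0.009, 0.671, 0.741, -0.003]
contact_force: [-1.7, 9.8, 10.7]
finger_gap: 0.631
finger_force: 67.6
[-1.70212204  9.80453296 10.74632776] [1.87600575 0.1757274  0.01621412]
xyz [-0.0065 -0.0007  0.0004] a [-0.0163 -0.0104 -0.0009] deg 1.1
```

The spindle is held about 6 mm short of home, with a net upward force of about 11 N. It is probably sitting low on the flares, so I'll back off, raise it a little and read the force.

```bash
R='from cell import env
from h import *
st=env.get_state();print(st["contact_force"],st["moment"]);delta(st,*tcp_for(0,.08,0,-.003,.001))'
python3 -m crank '[{"fingers":0.045,"x":0.008,"y":0,"z":0,"ax":0,"ay":0,"az":0},{"fingers":0.045,"x":0.008,"y":0,"z":0,"ax":0,"ay":0,"az":0},{"fingers":0.045,"x":0.008,"y":0,"z":0,"ax":0,"ay":0,"az":0},{"fingers":0.045,"x":0.008,"y":0,"z":0,"ax":0,"ay":0,"az":0}]'; python3 -c "$R"
python3 -m crank '[{"fingers":0.045,"x":0,"y":0,"z":-0.0025,"ax":0,"ay":0,"az":0},{"fingers":0.045,"x":0,"y":0,"z":-0.0025,"ax":0,"ay":0,"az":0},{"fingers":0.045,"x":0,"y":0,"z":-0.0025,"ax":0,"ay":0,"az":0}]'; python3 -c "$R"
python3 - <<'E'
from cell import env
from h import *
s=env.snapshot("wrist"); c=s["color"][...,::-1]; st=env.get_state(); cv2.imwrite("pics/w8.png",c)
u=rot(st["tcp_rot"]); print("paper end L/R px",[proj(s,st["tcp_pos"]+u.apply([.047,k,.0038])).round(1) for k in(-.028,.028)],"plunger",[proj(s,st["tcp_pos"]+u.apply([.052,k,.0038])).round(1) for k in(-.007,.007)])
print("cup rim",[proj(s,O+.076*V+k*X+[0,0,.08]).round(1) for k in(-.016,.016)])
g=cv2.cvtColor(c,cv2.COLOR_BGR2HSV)
for r in (60,90,110,130,140,150,160,170,180,190): print(r,[tuple(int(v) for v in g[r,k]) for k in (322,)], [int(v) for v in np.flatnonzero(np.abs(np.diff(g[r,:,2].astype(int)))>25)])
E
```

```text
time_s: 9.05
tcp_pos: [0.5132, -0.1985, 0.0844]
tcp_rot: [-0.005, 0.671, 0.742, -0.005]
contact_force: [0.4, -7.4, 4.5]
finger_gap: 0.635
finger_force: 66.7
[ 0.40109935 -7.42914823  4.53429372] [-0.78894118 -0.07592871  0.00495309]
xyz [-0.0102 -0.0007  0.0006] a [-0.0147 -0.0001  0.0006] deg 0.8
time_s: 9.3
tcp_pos: [0.5129, -0.1986, 0.0859]
tcp_rot: [-0.005, 0.671, 0.742, -0.005]
contact_force: [3.2, -7.7, 0.6]
finger_gap: 0.634
finger_force: 66.2
[ 3.19848623 -7.71281553  0.59546309] [-1.07536368 -0.40333588 -0.06360133]
xyz [-0.0101 -0.0004  0.0021] a [-0.015  -0.0002 -0.0001] deg 0.9
paper end L/R px [array([243.6, 159.7]), array([393. , 159.6])] plunger [array([299.4, 146.2]), array([337.2, 146.2])]
cup rim [array([276.6, 116. ]), array([363.3, 116. ])]
60 [(113, 5, 191)] [146, 147, 193, 247]
90 [(135, 20, 51)] [133, 134, 218, 225, 234, 235, 284, 358]
110 [(120, 18, 29)] [1, 122, 124, 126, 186, 198, 211, 265, 272, 279, 280, 361, 362, 363, 419, 439, 452, 453, 454, 471, 502, 538]
130 [(108, 197, 137)] [12, 114, 184, 199, 202, 355, 461, 462]
140 [(107, 197, 136)] [28, 29, 111, 361, 508, 509, 528]
150 [(143, 11, 93)] [43, 102, 186, 187, 301, 356, 510, 526]
160 [(24, 19, 137)] [61, 108, 184, 185, 508, 526, 527]
170 [(23, 26, 179)] [80, 185, 317, 321, 393, 506, 524]
180 [(23, 29, 152)] [98, 141, 178, 328, 329, 341, 397, 398, 503, 522]
190 [(23, 27, 153)] [114, 159, 160, 172, 340, 352, 399, 400, 504, 521, 522]
```

```bash
python3 - <<'E'
from cell import env
from h import *
s=env.snapshot("wrist")["color"][...,::-1]; sc=env.snapshot("scene"); t=env.snapshot("top"); st=env.get_state(); u=rot(st["tcp_rot"])
p=proj(sc,O-.076*V+[0,0,.08]).astype(int)-25; q=proj(t,O-.076*V+[0,0,.08]).astype(int)-15
out=np.zeros((600,800,3),np.uint8)
out[:400,:400]=cv2.resize(sc["color"][p[1]:p[1]+50,p[0]:p[0]+50,::-1],(400,400),interpolation=cv2.INTER_CUBIC)
out[:600,400:]=cv2.resize(s[20:320,220:420],(400,600),interpolation=cv2.INTER_CUBIC)
out[400:,:200]=cv2.resize(t["color"][q[1]:q[1]+30,q[0]:q[0]+30,::-1],(200,200),interpolation=cv2.INTER_CUBIC)
cv2.imwrite("pics/j8.png",out)
f=lambda P:((proj(sc,P)-p+.5)*8-.5).round(0).tolist()
for k in(-.088,-.074,-.053): print("spindle",k,f(st["tcp_pos"]+u.apply([k,0,.0038])))
for n,P in dict(mouth=[0,0],top=[0,.016],bot=[0,-.016],xm=[-.016,0],xp=[.016,0],ton=[0,.022]).items():
    print(n,f(O-(.076 if n!="ton" else .091)*V+P[0]*X+[0,0,.08+P[1]]))
E
```

```text
spindle -0.088 [211.0, 202.0]
spindle -0.074 [248.0, 210.0]
spindle -0.053 [304.0, 222.0]
mouth [209.0, 206.0]
top [199.0, 179.0]
bot [219.0, 233.0]
xm [226.0, 172.0]
xp [192.0, 242.0]
ton [155.0, 160.0]
```

View pics/j8.png

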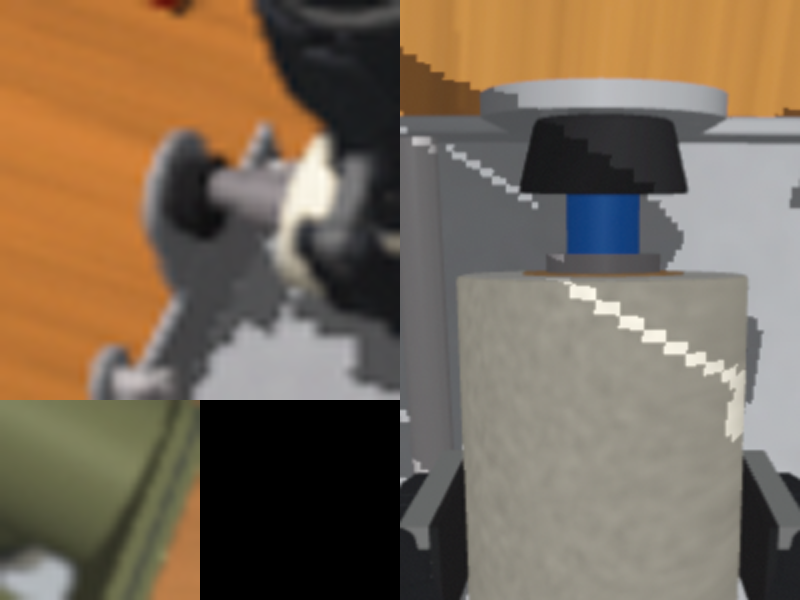

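The scene half shows the grey tip end at crop (209,184), against (211,202) predicted. The wrist half shows the plunger centred in the left cup (603 against 605). I need the scene camera's own bias, so I'll compare the empty cup and bar in scene0 with their predicted pixels.

```bash
python3 - <<'E'
from cell import env
from h import *
sc=env.snapshot("scene"); st=env.get_state(); u=rot(st["tcp_rot"])
c0=cv2.imread("pics/scene0.png"); g0=cv2.cvtColor(c0,cv2.COLOR_BGR2GRAY)
def hull(sg):
    P=[O+sg*y*V+r*np.cos(a)*X+[0,0,.08+r*np.sin(a)] for y,r in((.076,.016),(.089,.014)) for a in np.linspace(0,6.28,40)]
    h=cv2.convexHull(np.array([proj(sc,p) for p in P],np.float32)); m=cv2.moments(h); return np.array([m["m10"],m["m01"]])/m["m00"],cv2.boundingRect(h),m["m00"]
m=(g0<55).astype(np.uint8); k,lab,sta,cen=cv2.connectedComponentsWithStats(m)
for n,sg in(("R",-1),("L",1)):
    q,b,A=hull(sg); print(n,"pred",q.round(1),b,A)
    for i in range(1,k):
        if np.hypot(*(cen[i]-q))<25 and sta[i,4]>15: print("  blob",sta[i],cen[i].round(1))
B=[proj(sc,O+.135*X+y*V+[0,0,.119]).round(1) for y in(-.072,.072)]; print("bar pred",B)
for i in range(1,k):
    if np.hypot(*(cen[i]-(B[0]+B[1])/2))<25 and sta[i,4]>40: print("  bar blob",sta[i],cen[i].round(1))
g=cv2.cvtColor(sc["color"],cv2.COLOR_RGB2GRAY)
print("scene0 R cup");print(g0[135:175,196:222:2][::2])
print("now"); print(g[145:175,205:225])
E
```

```text
R pred [206.7 159.9] (202, 154, 10, 12) 81.85379798745271
  blob [203 154   9  11  78] [207.3 159.3]
L pred [261.4 171.8] (257, 165, 9, 13) 74.25385201815516
  blob [259 167   4   9  21] [260.6 171. ]
bar pred [array([186.8, 191.9]), array([238.9, 204. ])]
  bar blob [189 190  47  15 183] [210.8 196.7]
scene0 R cup
[[129 129 120  68  46  58 115 127 129 132 135 131 128]
 [121 123 126 128 121 124 124 120 123 128 130 130 134]
 [122 122 121 121 125 127 130 131 128 123 124 126 129]
 [122 121 122 123 122 123 123 125 129 131 130 128 126]
 [126 127 124 122 121 123 124 124 123 126 127 130 131]
 [130 126 127 125 124 124 123 123 124 126 126 125 126]
 [125 126 126 128 128 126 127 126 124 122 123 124 127]
 [122 125 125 125 125 128 129 128 127 127 125 122 120]
 [128 122 120 122 133 103 118 126 126 133 125 127 127]
 [137 136 133 136 114  65  85 123 125 157  68 117 129]
 [136 137 138 159  62  37  35  26 115 118 130 158 145]
 [131 131 132 128  47  32  24  18 136  68 140 169 178]
 [129 130 135 108  40  31  21  24  56  67  72  89 104]
 [130 129 129  97  32  27  19  19  59  67  66  76  78]
 [130 132 128
[... 2172 characters left out ...]
  29  56
   69  77]
 [ 69  69  71  71  70  70  69  68  68  73  80  83 144 170 162 121  59  36
   49  52]
 [ 69  69  70  68  69  70  69  69  70  78  82  82 113 141 153 148  95  26
   33  40]
 [ 72  72  70  69  69  68  68  69  74  80  82  83  88 115 131 137 105  49
   25  29]
 [ 72  70  69  69  70  69  69  81  85  81  81  81  83  92 106 116 114  85
   45  25]
 [ 92  79  68  69  68  69  68  79  82  82  81  82  83  83 137 126  95  96
   64  24]
 [111  75  69  69  69  69  70  78  81  82  83  82  82  82 105  98  83  88
   67  35]
 [122  70  69  68  68  68  74  81  82  82  82  81  82 131 117  82  81  83
   79  62]
 [ 90  68  67  69  68  81  84  82  82  82  82  82  81 145 128  81  82  82
   83  79]]
```

The empty cup matches its prediction in the scene view (207.3,159.3 against 206.7,159.9), while the tip shows about 2 px high. The fixed end is therefore raised in the grip and touches the rim. I'll pivot it down about the left tip, then let it spring out again.

```bash
cat > r.py <<'E'
from cell import env
from h import *
sc=env.snapshot("scene"); st=env.get_state();print("F",st["contact_force"].round(1),"M",st["moment"].round(2));delta(st,*tcp_for(0,.08,0,-.003,.001))
g=cv2.cvtColor(sc["color"],cv2.COLOR_RGB2GRAY); print(g[152:168,203:219])
u=rot(st["tcp_rot"]);print("pred tip",proj(sc,st["tcp_pos"]+u.apply([-.088,0,.0038])).round(1))
E
python3 -m crank '[{"fingers":0.045,"x":0,"y":0,"z":0.0018,"ax":0,"ay":0.025,"az":0},{"fingers":0.045,"x":0,"y":0,"z":0.0037,"ax":0,"ay":0.05,"az":0},{"fingers":0.045,"x":0,"y":0,"z":0.0037,"ax":0,"ay":0.05,"az":0},{"fingers":0.045,"x":0,"y":0,"z":0.0037,"ax":0,"ay":0.05,"az":0}]'; python3 r.py
python3 -m crank '[{"fingers":0.045,"x":-0.003,"y":0,"z":0,"ax":0,"ay":0,"az":0},{"fingers":0.045,"x":-0.006,"y":0,"z":0,"ax":0,"ay":0,"az":0},{"fingers":0.045,"x":-0.006,"y":0,"z":0,"ax":0,"ay":0,"az":0},{"fingers":0.045,"x":-0.006,"y":0,"z":0,"ax":0,"ay":0,"az":0}]'; python3 r.py
```

```text
time_s: 9.88
tcp_pos: [0.5127, -0.1988, 0.082]
tcp_rot: [-0.024, 0.671, 0.741, 0.011]
contact_force: [2.8, -7.6, 0.2]
finger_gap: 0.636
finger_force: 66.4
F [ 2.3 -7.   0.4] M [-1.08 -0.3  -0.13]
xyz [-0.0098 -0.0003 -0.0022] a [-0.0154 -0.0504 -0.0009] deg 3.0
[[143 134  99  78  78 101 126 133 133 133 132 151 136  93 109 132]
 [160 121  75  69  68  90 119 129 131 132 138 166 126  72  94 123]
 [137  92  62  58  54  62  76  79 112 129 148 134  91  70  77 117]
 [122  67  48  42  39  38  31  27  74 123 163 125  73 137 178 167]
 [110  56  39  35  34  27  20  16  32 130 136  91  77 160 197 189]
 [ 88  51  35  34  34  24  20  45  57 133 114  86 108 138 148 159]
 [ 73  46  34  34  33  26  38 106 125 134 130 127 134 134 133 135]
 [ 65  43  33  33  30  24  59 119 140 140 139 144 145 144 141 138]
 [ 57  34  30  30  25  22  70 110 126 136 139 142 146 146 148 160]
 [ 54  31  27  27  25  21  46  82 102 114 124 130 134 137 139 191]
 [ 65  43  25  26  20  19  23  42  66  78 102 115 118 122 126 166]
 [ 69  57  36  25  20  18  16  32  59  68  82  94 100 105 110 120]
 [ 71  67  64  52  36  22  31  56 
[... 917 characters left out ...]
9 227]
 [ 74  45  34  35  33  53 114 130 122 136 140 137 136 133 191 236]
 [ 64  41  31  34  34  59 120 143 141 144 147 146 145 143 218 242]
 [ 56  37  31  31  39  60 108 129 134 137 141 144 147 161 226 242]
 [ 55  33  27  29  29  48  81 102 115 124 128 132 136 187 232 241]
 [ 65  42  21  26  21  27  42  54  84 105 112 117 121 144 151 158]
 [ 69  58  38  24  21  18  18  33  66  82  90  97 102  91  67  72]
 [ 72  66  64  54  37  21  33  55  67  70  70  73  73  63  54  61]
 [ 73  69  68  68  63  63  64  67  69  69  69  69  89  71  45  56]
 [ 74  70  69  69  69  70  71  69  70  69  70  72  98 101  66  44]
 [ 87  70  69  69  72  70  70  69  70  69  69  75  98 148 109  29]]
pred tip [207.9 161.2]
```

```bash
python3 -m crank '[{"fingers":0.045,"x":0,"y":0,"z":0.001,"ax":0,"ay":0.015,"az":0},{"fingers":0.045,"x":-0.0015,"y":0,"z":0.001,"ax":0,"ay":0.015,"az":0},{"fingers":0.045,"x":-0.003,"y":0,"z":0.001,"ax":0,"ay":0.015,"az":0},{"fingers":0.045,"x":-0.003,"y":0,"z":0.001,"ax":0,"ay":0.015,"az":0},{"fingers":0.045,"x":-0.003,"y":0,"z":0.001,"ax":0,"ay":0.015,"az":0}]'; python3 r.py | grep -v '\['; python3 -c "
from cell import env
st=env.get_state();print(st['contact_force'],st['moment'],st['tcp_pos'])"
```

```text
time_s: 10.73
tcp_pos: [0.5136, -0.2071, 0.0807]
tcp_rot: [-0.03, 0.671, 0.741, 0.016]
contact_force: [1.1, -6.6, 1.6]
finger_gap: 0.635
finger_force: 66.4
[ 2.55192041 -6.44354285  1.70568923] [-0.73875472 -0.19012518 -0.04890374] [ 0.51353794 -0.20711235  0.08071311]
```

```bash
python3 -m crank '[{"fingers":0.045,"x":-0.001,"y":0,"z":0,"ax":0,"ay":0,"az":0},{"fingers":0.045,"x":-0.002,"y":0,"z":0,"ax":0,"ay":0,"az":0},{"fingers":0.045,"x":-0.002,"y":0,"z":0,"ax":0,"ay":0,"az":0},{"fingers":0.045,"x":-0.002,"y":0,"z":0,"ax":0,"ay":0,"az":0}]'; python3 r.py
```

```text
time_s: 11.12
tcp_pos: [0.5137, -0.209, 0.0806]
tcp_rot: [-0.03, 0.671, 0.741, 0.017]
contact_force: [0.8, -4.9, 1.5]
finger_gap: 0.631
finger_force: 66.4
F [ 1.2 -6.3  0.9] M [-0.61 -0.23 -0.13]
xyz [ 0.0005 -0.0003 -0.0032] a [-0.0157 -0.0667 -0.0009] deg 3.9
[[144 134  99  78  78 100 124 133 133 132 132 151 137  94  83  62]
 [159 122  74  70  69  89 119 129 131 133 138 166 126  72  91  70]
 [138  91  64  56  56  62  76  79 114 127 149 134  93  70  98  77]
 [122  66  49  40  39  37  33  29  74 122 163 126  73 138 199 144]
 [110  56  40  34  34  27  19  15  33 111 124  92  79 172 232 194]
 [ 88  52  36  36  34  35  27  24  72 115 120 102  90 195 240 239]
 [ 74  45  34  35  34  53 100 118 128 135 133 130 142 222 244 239]
 [ 65  43  32  33  35  58 119 141 144 146 144 142 191 234 244 234]
 [ 56  37  31  31  40  60 119 139 141 143 145 146 207 237 242 215]
 [ 54  33  27  28  39  60 103 123 129 133 135 137 186 232 234 179]
 [ 65  42  26  26  31  39  63  99 114 116 122 106 109 137 145 123]
 [ 70  58  37  25  21  19  28  72  93  98 103  81  59  62  94 108]
 [ 72  66  63  55  36  22  30  61  69  72  74  61  53  66  97 113]
 [ 73  70  69  66  63  62  64  68  67  67  68  53  44  57  84  99]
 [ 75  69  68  69  70  71  71  68  69  69  70  56  36  41  61  70]
 [ 89  72  69  70  72  71  70  69  70  69  68 100 100  63  38  49]]
pred tip [206.6 161.4]
```

```bash
python3 -m crank '[{"fingers":0.045,"x":-0.001,"y":0,"z":0,"ax":0,"ay":0,"az":0},{"fingers":0.045,"x":-0.0025,"y":0,"z":0,"ax":0,"ay":0,"az":0},{"fingers":0.045,"x":-0.0025,"y":0,"z":0,"ax":0,"ay":0,"az":0},{"fingers":0.045,"x":-0.0025,"y":0,"z":0,"ax":0,"ay":0,"az":0}]'; python3 r.py | head -3
```

```text
time_s: 11.5
tcp_pos: [0.5138, -0.2097, 0.0805]
tcp_rot: [-0.032, 0.671, 0.741, 0.018]
contact_force: [0.6, 2.1, 5.3]
finger_gap: 0.633
finger_force: 66.8
F [1.1 0.9 6.2] M [ 0.44 -0.12 -0.15]
xyz [ 0.0013 -0.0003 -0.0032] a [-0.0164 -0.0708 -0.001 ] deg 4.2
[[144 135  99  78  78 100 124 132 132 132 132 151 137  93  67  47]
```

```bash
python3 -m crank '[{"fingers":0.058,"x":0,"y":0,"z":0,"ax":0,"ay":0,"az":0},{"fingers":0.062,"x":0,"y":0,"z":0,"ax":0,"ay":0,"az":0},{"fingers":0.066,"x":0,"y":0,"z":0,"ax":0,"ay":0,"az":0},{"fingers":0.072,"x":0,"y":0,"z":0,"ax":0,"ay":0,"az":0},{"fingers":0.078,"x":0,"y":0,"z":0,"ax":0,"ay":0,"az":0},{"fingers":0.078,"x":0,"y":0,"z":0,"ax":0,"ay":0,"az":0},{"fingers":0.078,"x":0,"y":0,"z":0,"ax":0,"ay":0,"az":0},{"fingers":0.078,"x":0,"y":0,"z":-0.02,"ax":0,"ay":0,"az":0},{"fingers":0.078,"x":0,"y":0,"z":-0.05,"ax":0,"ay":0,"az":0},{"fingers":0.078,"x":0,"y":0,"z":-0.09,"ax":0,"ay":0,"az":0},{"fingers":0.078,"x":0,"y":0,"z":-0.13,"ax":0,"ay":-0.07,"az":0},{"fingers":0.078,"x":-0.06,"y":0,"z":-0.16,"ax":0,"ay":-0.07,"az":0},{"fingers":0.078,"x":-0.06,"y":0,"z":-0.16,"ax":0,"ay":-0.07,"az":0},{"fingers":0.078,"x":-0.06,"y":0,"z":-0.16,"ax":0,"ay":-0.07,"az":0},{"fingers":0.078,"x":-0.06,"y":0,"z":-0.16,"ax":0,"ay":-0.07,"az":0}]'
python3 - <<'E'
from cell import env
from h import *
s=env.snapshot("wrist"); c=s["color"][...,::-1]; cv2.imwrite("pics/w9.png",c); sc=env.snapshot("scene"); cv2.imwrite("pics/s9.png",sc["color"][...,::-1]); st=env.get_state()
print(st["tcp_pos"],st["contact_force"])
P=lambda y,z=.08,x=0: proj(s,O+y*V+x*X+[0,0,z]).round(1)
print("pred: paper ends",P(.05),P(-.05),"sleeve",P(.054),P(-.071),"mouths",P(.076),P(-.076))
h=cv2.cvtColor(c,cv2.COLOR_BGR2HSV); b=cv2.inRange(h,(100,120,60),(125,255,255))
k,_,sta,cen=cv2.connectedComponentsWithStats(b); print([(x[:5].tolist(),y.round(1).tolist()) for x,y in zip(sta[1:],cen[1:]) if x[4]>60])
a,bb=P(.085),P(-.085); L=int(np.hypot(*(bb-a)))
prof=[c[int(round(y)),int(round(x))].tolist() if 0<=y<400 and 0<=x<640 else None for x,y in (a+(bb-a)*k/60 for k in range(61))]; print(prof)
g=cv2.cvtColor(sc["color"],cv2.COLOR_RGB2GRAY); print(g[150:172:1,200:226])
E
```

```text
time_s: 12.8
tcp_pos: [0.5229, -0.2816, 0.2354]
tcp_rot: [-0.006, 0.671, 0.741, -0.007]
contact_force: [-0.1, 0.4, 0.2]
finger_gap: 0.915
finger_force: 0.0
[ 0.52210123 -0.28005909  0.23328055] [-0.03716593  0.39487727 -0.64137937]
pred: paper ends [321.7  33.5] [322.  166.1] sleeve [321.7  27.7] [322. 191.] mouths [321.7  -4.9] [322.  196.8]
[([313, 0, 20, 26, 475], [321.7, 12.3]), ([407, 289, 16, 43, 309], [413.9, 309.3]), ([524, 294, 116, 23, 1298], [576.2, 300.1]), ([608, 326, 20, 18, 275], [617.5, 334.2]), ([632, 327, 8, 17, 99], [636.2, 335.1]), ([627, 348, 13, 16, 142], [634.5, 354.7]), ([508, 379, 14, 21, 197], [514.1, 390.2])]
[None, None, None, None, None, [211, 124, 40], [212, 124, 38], [212, 125, 39], [212, 125, 40], [212, 124, 40], [212, 124, 39], [212, 125, 42], [205, 218, 222], [217, 231, 235], [216, 231, 235], [220, 233, 238], [218, 232, 236], [220, 234, 238], [216, 230, 234], [211, 225, 229], [219, 233, 237], [218, 232, 236], [215, 229, 233], [222, 236, 241], [220, 234, 238], [216, 230, 234], [218, 231, 236], [222, 236, 240], [217, 231, 235], [220, 233, 238], [220, 2
[... 2191 characters left out ...]
17 146 198
  220 222 223 226 219 169 187 217]
 [132 128 103  73  68  68  67  68  69  68  67  67  68  69  95 115 121 178
  209 213 215 219 224 216 220 227]
 [132 132 115  87  71  68  68  70  70  68  68  69  68  68  94 115 119 169
  196 198 202 209 214 217 218 220]
 [129 131 117  92  72  69  69  69  69  69  68  68  68  69  91 111 118 139
  172 184 188 195 200 205 207 209]
 [129 127 125 101  77  69  70  69  68  68  67  68  68  73  90 109 116 120
  149 166 169 176 184 189 192 196]
 [131 130 130 114  87  70  69  68  68  68  68  67  80  83  83 103 113 114
  130 143 149 154 163 170 173 179]
 [127 128 129 128 103  91  78  67  68  67  67  68  77  81  80  88 100 108
  114 121 127 132 139 147 152 157]]
```

Time is 12.8 s. The roll is released and seated: the sleeve shoulder reads about -0.0716 m against -0.071 expected, the black rim sits where the model puts it, and the blue plunger is in line with the left cup. Next is the hold-down bar.

```bash
cat >> h.py <<'E'
def bar(phi,up=.008):
    e=phi+.421; return O+(.07-.088*np.cos(e))*X+[0,0,.06+.088*np.sin(e)+up],Rtool(DY)
E
python3 - <<'E'
from cell import env
from h import *
st=env.get_state(); p,Rt=bar(1.99); delta(st,p+[0,0,.06],Rt); delta(st,p,Rt)
E
```

```text
xyz [0.0688 0.136  0.0439] a [-0.0203 -0.0018  0.0001] deg 1.2
xyz [0.0687 0.1372 0.1039] a [-0.0203 -0.0018  0.0001] deg 1.2
```

```bash
python3 -m crank '[{"fingers":0.044,"x":0.02,"y":0.04,"z":0,"ax":-0.02,"ay":0,"az":0},{"fingers":0.044,"x":0.069,"y":0.136,"z":0.02,"ax":-0.02,"ay":0,"az":0},{"fingers":0.044,"x":0.069,"y":0.136,"z":0.03,"ax":-0.02,"ay":0,"az":0},{"fingers":0.044,"x":0.069,"y":0.136,"z":0.044,"ax":-0.02,"ay":0,"az":0},{"fingers":0.044,"x":0.069,"y":0.136,"z":0.044,"ax":-0.02,"ay":0,"az":0},{"fingers":0.044,"x":0.069,"y":0.136,"z":0.044,"ax":-0.02,"ay":0,"az":0}]' 25
python3 - <<'E'
from cell import env
from h import *
s=env.snapshot("wrist"); st=env.get_state(); c=s["color"][...,::-1]; cv2.imwrite("pics/w10.png",c); g=cv2.cvtColor(c,cv2.COLOR_BGR2GRAY)
p,Rt=bar(1.99); delta(st,p,Rt)
b=[proj(s,O+.1356*X+y*V+[0,0,.119]).round(1) for y in(.02,.05)]; print("bar pred",b)
for q in b:
    r=int(q[1]); print(r,np.flatnonzero(g[r,270:370]<60)[[0,-1]]+270 if r>=0 and (g[r,270:370]<60).any() else None)
E
```

```text
time_s: 13.4
tcp_pos: [0.6491, -0.1958, 0.1836]
tcp_rot: [-0.003, 0.669, 0.743, -0.001]
contact_force: [-0.6, -0.4, 0.0]
finger_gap: 0.513
finger_force: 0.0
xyz [-0.001   0.0004  0.059 ] a [-0.0026 -0.0017  0.0021] deg 0.2
bar pred [array([320.7, 196.6]), array([320.9, 143.2])]
196 [312 331]
143 [278 332]
```

```bash
python3 -m crank '[{"fingers":0.044,"x":0,"y":0,"z":0.03,"ax":0,"ay":0,"az":0},{"fingers":0.044,"x":0,"y":0,"z":0.059,"ax":0,"ay":0,"az":0},{"fingers":0.044,"x":0,"y":0,"z":0.059,"ax":0,"ay":0,"az":0},{"fingers":0.005,"x":0,"y":0,"z":0.059,"ax":0,"ay":0,"az":0},{"fingers":0.005,"x":0,"y":0,"z":0.059,"ax":0,"ay":0,"az":0},{"fingers":0.005,"x":0,"y":0,"z":0.059,"ax":0,"ay":0,"az":0},{"fingers":0.005,"x":0,"y":0,"z":0.059,"ax":0,"ay":0,"az":0},{"fingers":0.005,"x":0,"y":0,"z":0.059,"ax":0,"ay":0,"az":0}]' 25
python3 - <<'E'
from cell import env
from h import *
st=env.get_state(); p0,Rt=bar(1.99)
R0=rot(st["tcp_rot"])
for f in np.arange(1.99,.45,-.125):
    p,_=bar(f); print(f.round(3),R0.inv().apply(p-p0).round(4))
delta(st,p0,Rt)
E
```

```text
time_s: 14.12
tcp_pos: [0.6491, -0.1997, 0.1319]
tcp_rot: [-0.0, 0.671, 0.742, -0.001]
contact_force: [-8.7, -1.4, 3.2]
finger_gap: 0.128
finger_force: 24.8
1.99 [0. 0. 0.]
1.865 [-0.     -0.0078 -0.0077]
1.74 [-0.     -0.0166 -0.0144]
1.615 [-0.     -0.0261 -0.0199]
1.49 [-0.     -0.0362 -0.0242]
1.365 [-0.     -0.0468 -0.0272]
1.24 [-0.     -0.0577 -0.0288]
1.115 [-0.     -0.0686 -0.0291]
0.99 [-0.     -0.0796 -0.028 ]
0.865 [-0.     -0.0903 -0.0256]
0.74 [-0.     -0.1006 -0.0218]
0.615 [-0.     -0.1104 -0.0168]
0.49 [-0.     -0.1195 -0.0106]
xyz [0.0016 0.0007 0.0051] a [-0.0015  0.0014 -0.0001] deg 0.1
```

```bash
python3 -m crank '[{"fingers":0.005,"x":0,"y":-0.008,"z":-0.0077,"ax":0,"ay":0,"az":0},{"fingers":0.005,"x":0,"y":-0.0166,"z":-0.0144,"ax":0,"ay":0,"az":0},{"fingers":0.005,"x":0,"y":-0.0261,"z":-0.0199,"ax":0,"ay":0,"az":0},{"fingers":0.005,"x":0,"y":-0.0362,"z":-0.0242,"ax":0,"ay":0,"az":0},{"fingers":0.005,"x":0,"y":-0.0468,"z":-0.0272,"ax":0,"ay":0,"az":0}]'
python3 -c "
from cell import env
from h import *
st=env.get_state();print(st['contact_force']);[delta(st,*bar(f)) for f in (1.365,1.115)]"
```

```text
time_s: 14.53
tcp_pos: [0.606, -0.2038, 0.1612]
tcp_rot: [0.005, 0.671, 0.742, 0.003]
contact_force: [5.2, 0.8, 5.6]
finger_gap: 0.12
finger_force: 24.6
[5.22822566 0.76930573 5.60872773]
xyz [ 0.0014 -0.0029  0.0072] a [ 0.0112  0.0031 -0.0001] deg 0.7
xyz [ 0.0014 -0.0247  0.0049] a [ 0.0112  0.0031 -0.0001] deg 0.7
```

Still holding, and following the arc. Continuing past upright.

```bash
python3 -m crank '[{"fingers":0.005,"x":0,"y":-0.011,"z":-0.0016,"ax":0,"ay":0,"az":0},{"fingers":0.005,"x":0,"y":-0.0218,"z":-0.0019,"ax":0,"ay":0,"az":0},{"fingers":0.005,"x":0,"y":-0.0328,"z":-0.0008,"ax":0,"ay":0,"az":0},{"fingers":0.005,"x":0,"y":-0.0435,"z":0.0016,"ax":0,"ay":0,"az":0},{"fingers":0.005,"x":0,"y":-0.0538,"z":0.0054,"ax":0,"ay":0,"az":0},{"fingers":0.005,"x":0,"y":-0.0636,"z":0.0104,"ax":0,"ay":0,"az":0},{"fingers":0.005,"x":0,"y":-0.0727,"z":0.0166,"ax":0,"ay":0,"az":0},{"fingers":0.005,"x":0,"y":-0.0727,"z":0.0166,"ax":0,"ay":0,"az":0},{"fingers":0.005,"x":0,"y":-0.0727,"z":0.0166,"ax":0,"ay":0,"az":0}]'
python3 -c "
from cell import env
from h import *
st=env.get_state();print(st['contact_force']);[delta(st,*bar(f)) for f in (.49,.35)]"
```

```text
time_s: 15.28
tcp_pos: [0.5303, -0.2111, 0.1426]
tcp_rot: [0.001, 0.671, 0.742, -0.0]
contact_force: [-5.8, -0.3, 7.2]
finger_gap: 0.125
finger_force: 32.5
[-5.83261818 -0.25804202  7.24296569]
xyz [0.0011 0.0005 0.005 ] a [ 0.0013  0.0015 -0.0001] deg 0.1
xyz [ 0.0011 -0.0087  0.0132] a [ 0.0013  0.0015 -0.0001] deg 0.1
```

```bash
python3 -m crank '[{"fingers":0.06,"x":0,"y":0,"z":0,"ax":0,"ay":0,"az":0},{"fingers":0.06,"x":0,"y":0,"z":0,"ax":0,"ay":0,"az":0},{"fingers":0.06,"x":0,"y":0,"z":0,"ax":0,"ay":0,"az":0},{"fingers":0.06,"x":0,"y":0,"z":0,"ax":0,"ay":0,"az":0},{"fingers":0.06,"x":0,"y":0,"z":-0.03,"ax":0,"ay":0,"az":0},{"fingers":0.06,"x":0,"y":0,"z":-0.07,"ax":0,"ay":0,"az":0},{"fingers":0.06,"x":0,"y":0,"z":-0.11,"ax":0,"ay":0,"az":0},{"fingers":0.06,"x":0,"y":0,"z":-0.14,"ax":0,"ay":0,"az":0},{"fingers":0.06,"x":-0.03,"y":0,"z":-0.16,"ax":0,"ay":0,"az":0},{"fingers":0.06,"x":-0.06,"y":0,"z":-0.17,"ax":0,"ay":0,"az":0},{"fingers":0.06,"x":-0.06,"y":0,"z":-0.17,"ax":0,"ay":0,"az":0},{"fingers":0.06,"x":-0.06,"y":0,"z":-0.17,"ax":0,"ay":0,"az":0},{"fingers":0.06,"x":-0.06,"y":0,"z":-0.17,"ax":0,"ay":0,"az":0},{"fingers":0.06,"x":-0.06,"y":0,"z":-0.17,"ax":0,"ay":0,"az":0},{"fingers":0.06,"x":-0.06,"y":0,"z":-0.17,"ax":0,"ay":0,"az":0},{"fingers":0.06,"x":-0.06,"y":0,"z":-0.17,"ax":0,"ay":0,"az":0}]'
cat > chk.py <<'E'
from cell import env
from h import *
env.snapshot("wrist"); s=env.snapshot("wrist"); st=env.get_state(); c=s["color"][...,::-1]; cv2.imwrite("pics/w12.png",c)
h=cv2.cvtColor(c,cv2.COLOR_BGR2HSV); g=h[...,2]
for f in (.1,.23,.35,.49):
    print(f,[proj(s,bar(f,0)[0]+y*V).round(1).tolist() for y in(.06,.03,0,-.03,-.06)])
for y in(.06,.03,0,-.03,-.06):
    q=proj(s,bar(.23,0)[0]+y*V); r=int(q[1]); x0=int(q[0])-45
    d=np.flatnonzero(g[r,x0:x0+90]<70)+x0; print(r,d[[0,-1]] if len(d) else None,len(d))
b=cv2.inRange(h,(100,120,60),(125,255,255)); k,_,sta,cen=cv2.connectedComponentsWithStats(b[:150]); print("blue",[(x.tolist()) for x in sta[1:] if x[4]>60])
P=lambda y,z: proj(s,O+y*V+[0,0,z]).round(1).tolist()
print("pred blue", P(.076,.096),P(.054,.091), "paper ends",P(.05,.108),P(-.05,.108),"sleeve end",P(-.071,.091),"rim",P(-.076,.096))
q=P(-.05,.1); print([int(v) for v in g[int(q[1])-10:int(q[1])+75,int(P(-.06,.09)[0])]],int(q[1])-10)
q=P(.08,.1); print([int(v) for v in g[max(0,int(q[1])-10):int(q[1])+75,int(P(.06,.09)[0])]],max(0,int(q[1])-10))
E
python3 chk.py
```

```text
time_s: 16.62
tcp_pos: [0.537, -0.2693, 0.3086]
tcp_rot: [-0.0, 0.67, 0.742, 0.0]
contact_force: [0.1, -0.0, -0.1]
finger_gap: 0.7
finger_force: 0.0
0.1 [[294.5, 46.7], [295.1, 82.2], [295.7, 116.1], [296.3, 148.4], [296.8, 179.4]]
0.23 [[301.0, 44.8], [301.5, 81.3], [301.9, 116.2], [302.4, 149.5], [302.8, 181.3]]
0.35 [[308.7, 43.0], [309.0, 80.5], [309.2, 116.4], [309.5, 150.5], [309.8, 183.1]]
0.49 [[319.6, 41.1], [319.6, 79.7], [319.6, 116.5], [319.6, 151.6], [319.6, 184.9]]
44 [293 306] 14
81 [294 306] 13
116 [295 306] 12
149 [295 307] 13
181 [295 307] 13
blue [[306, 39, 5, 19, 84]]
pred blue [301.9, 29.2] [302.5, 56.1] paper ends [301.5, 58.0] [302.9, 170.0] sleeve end [304.1, 187.6] rim [303.9, 193.5]
[22, 22, 21, 23, 21, 22, 22, 22, 22, 22, 24, 21, 22, 23, 22, 20, 23, 22, 24, 22, 22, 21, 22, 22, 22, 22, 23, 26, 26, 39, 41, 31, 69, 143, 163, 166, 166, 166, 161, 103, 50, 36, 35, 36, 36, 36, 39, 57, 70, 88, 152, 161, 160, 158, 163, 164, 164, 164, 164, 163, 163, 163, 163, 162, 162, 161, 162, 161, 161, 161, 161, 161, 161, 161, 162, 162, 161, 161, 162, 161, 161, 161, 161, 162, 162] 158
[93, 73, 61, 45, 35, 35, 35, 35, 34, 36, 36, 37, 41, 82, 153, 167, 168, 168, 169, 169, 167, 148, 79, 47, 43, 43, 43, 44, 45, 45, 44, 43, 43, 44, 43, 43, 43, 44, 43, 43, 43, 43, 44, 43, 44, 43, 42, 44, 43, 44, 42, 42, 44, 45, 44, 44, 44, 42, 43, 43, 43, 43, 45, 44, 44, 43, 44, 45, 44, 43, 44, 46, 45, 45, 44, 44, 45, 45, 45, 46, 44, 43, 44, 44, 44] 13
```

```bash
python3 -m crank '[{"fingers":0.06,"x":0,"y":0,"z":-0.01,"ax":0,"ay":0,"az":0},{"fingers":0.06,"x":0,"y":0,"z":-0.01,"ax":0,"ay":0,"az":0},{"fingers":0.06,"x":0,"y":0,"z":-0.01,"ax":0,"ay":0,"az":0},{"fingers":0.06,"x":0,"y":0,"z":-0.01,"ax":0,"ay":0,"az":0},{"fingers":0.06,"x":0,"y":0,"z":-0.01,"ax":0,"ay":0,"az":0},{"fingers":0.06,"x":0,"y":0,"z":-0.01,"ax":0,"ay":0,"az":0}]' >/dev/null; python3 chk.py | sed -n '2p;5,9p'
python3 -c "
from cell import env
from h import *
g=cv2.cvtColor(env.snapshot('scene')['color'],cv2.COLOR_RGB2GRAY);print(g[154:166,203:214])"
```

```text
0.23 [[301.5, 45.9], [301.9, 81.3], [302.4, 115.1], [302.8, 147.5], [303.3, 178.4]]
45 [294 306] 13
81 [295 306] 12
115 [295 307] 13
147 [296 307] 12
178 [296 307] 12
[[135  89  62  60 117 131  87  36  31  26  23]
 [119  65  48  37 113 140 105  51  37  40  47]
 [107  54  39  33 136 144  99  52  28  93  90]
 [ 85  49  34  54 146 136  87  49  46  75  74]
 [ 72  44  32  59 147 125  82  75  66  64  63]
 [ 63  42  30  79 137 112  83  77  69 110 127]
 [ 55  36  29 107 143 108  91  82  67 119 140]
 [ 52  33  27 113 133  98  92  82  66 110 131]
 [ 64  41  22 135 132  86  73  69  65 100 117]
 [ 67  56  55 145 132  83  53  55  63  86 100]
 [ 71  65  95 155 126  69  47  55  63  67  73]
 [ 70  67 121 151 112  72  65  66  65  66  67]]
```

```bash
python3 -c "
from cell import env
print(env.finish_job())"
```

```text
the job is handed in; nothing more can be done
None
```

The job is handed in: the roll is in the dispenser with both spindle ends measured home in their cups, and the hold-down bar is lying on it at about 0.2 rad, after about 17 s of the 64 s allowed; I had used all 10 views by then, so the seating and the bar were checked by pixel measurements only.

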